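Dispense a bearing ball and hold its tray over the light panel

ROBOT

A 6-joint arm with a two-finger parallel gripper is mounted at the origin on the work surface. World frame = base frame: x ahead of the robot, y to its left, z up, the work surface at z = 0. Lengths are in m, angles in degrees, forces in N, time in s.
With the tool pointing down it reaches from about 0.35 to 0.875 m from the base axis. Payload 4.2 kg.
Tool frame: the origin (TCP) lies between the finger pads; the fingertips stand 14 mm ahead of it and the grasp point (between the pads) lies 5 mm behind it; x points along the fingers, y is the direction in which the jaws open and shut, and the axes are right-handed (so a half turn about x gives the same grasp; the last joint's range is limited). The gripper opens to 87 mm and grips with 3 to 60 N. Pads are 19 mm wide; open, the fingers measure 117 mm over their backs; the gripper's body (75 mm by 190 mm) begins 51 mm behind the grasp point.
Start: joints at [80.363, 22.042, 0.453, 0, -68.411, -14.817], TCP at [0.259, 0.569, 0.237] pointing down, gripper open.
Joint ranges: [-179.83, 179.83], [-69.29, 118.12], [-61.27, 80.66], [-181.25, 117.63], [-171.15, -9.14], [-177.46, 177.46]. Speed limits (degrees/s): [159.86, 159.86, 180, 180, 180, 180].

INTERFACE

Orientations are given as a 3x3 rotation matrix whose columns are the frame's x, y, z axes.
In Python, from station import r, imaging, job gives the robot as it stands. The module is installed in compiled form; this text tells all that it offers.
- The arm moves only by the tool apply_moves, never from a script. Its arguments are lists of equal length, an entry for each row: "xyz": the shift along the tool's x, y, z in m, a list of three; "twist": the turn about the tool's x in degrees; "claw": the opening, from 0 (shut) to 1 (fully open). A call has 1 to 12 rows; each row shifts and turns the pose as measured when the row begins, along the tool's axes as they then stand; what a row does not reach is not made up. A row lasts 1/10 s, in which the tool goes at most 50 mm and 8.59 degrees, less where a joint would pass 70% of its speed; a pose out of reach is approached as far as the arm can. A call is refused whole if a number of a shift passes 0.05 or a number of a turn 8.59, either way. A call with a gripper value outside its range is refused whole. The fingers move at their own pace and stop on an object; the grip force is fixed at half the most. Time passes only in rows, so rows that do not move let the fingers close. It gives the time, the measured TCP pose, the force and the opening at its end, in the units of the state.
- r.sense(): the state, without advancing time (a new reading comes with each control period).
- imaging.capture(name): name is "side" or "top"; returns a dict with "pixels" (384x512x3 uint8, red, green, blue), "mtx" (3x3 intrinsics, pixels), "distortion" ([k1, k2, p1, p2, k3] as OpenCV has them; the pictures are not rectified), "view" (4x4, takes a point from world to camera coordinates). Camera axes: x right, y down, z forward; pixel columns grow to the right and rows downward; lengths in m; the calibration is good to about 2 mm. A picture is of the moment at which its call begins. There is no depth.
- job.finish_job(): hands the job in, once; it reports no verdict.
Trained networks look in a picture, given as the dict that the camera call returned (one of the last four; its "shot" number tells which), for a name from the list of things; names that differ only in an ending like _2 or _b are one class to them, and where a whole thing is asked for, a point or a joint stands for the part that bears it (a point fixed in the world has none). Each returns a list of dicts, best first, with "p" (0 to 1); they miss things now and then, are a little off and sometimes report something else, mostly with a low value. They report only what shows in the picture. A call takes as long as a camera call.
- imaging.regions_of(query, picture): "mask" (384x512 bool, what is visible of it) and "centre" ([column, row] in pixels, amid what is visible of it).
The state is a dict: "time_s": time; "joints": joint angles; "joint_velocities": joint speeds; "effort": joint torques, N m; "tcp_pos": TCP position; "ee_rot": TCP orientation; "wrist_force": force on the tool from outside, world axes, zero at the start; "moment": the same for the moment, N m; "gripper_width": opening from 0.0 (shut) to 1.0 (fully open).
Only numpy, scipy, OpenCV 4.12 (cv2) and the standard library are available. Lean on these libraries where they do the work, as an engineer would, in place of code of your own. Each camera call takes 0.05 s, during which the arm holds its last target.

TASK

Pull the ball dispenser's sprung lever through its full stroke so that the steel ball drops into the pocket of the tray below, then ease the lever back home slowly, taking about two seconds, without letting it snap. Then draw the tray out by its handle and carry it level, with the ball in its pocket, to the light panel. Finish while still holding it, steady and level in the gripper, with the pocket centred about 10 cm above the middle of the panel, and leave the other things on the bench alone.

Things in the scene. Friction and masses are not known exactly. Their poses are not given: they have to be found in the camera images.
- dispenser: Fixed steel ball dispenser: plate on four legs, grey box (70 mm tall) at its back. Origin on the table under the drop hole; x to its back, away from the open front where the tray comes out; z up. Plate x -22 to +104, y -62 to +62 mm, underside 44, top 50 mm above the table. Legs 12 mm thick (feet 16) at x -12 and 92, y -53 and +53 mm.
- drop_hole (a point): Centre of the drop hole (29 mm wide) at the plate's top, straight above the dispenser's origin, 50 mm above the table. A short outlet tube, 36 mm outside, hangs below it down to 37 mm above the table.
- lever_pivot (a point): Point on the lever's vertical turning axis, 110 mm above the table, at dispenser x = +42 mm, y = 0: level with lever_grip and 105 mm from it.
- lever_grip (a point): Point on the axis of the lever's upright black round handle (16 mm diameter, free from 76 to 130 mm above the table), 110 mm above the table; moves with the lever. In the dispenser's frame at x +69, y +101 mm at home (0 rad) and x -32, y +74 mm at full stroke, on a circle of 105 mm radius about the pivot.
- lever (a joint): Lever angle, rad: 0 home, 1.047 at the stop, growing counterclockwise from above (handle comes to the dispenser's front). Return spring about 1 N at the handle at home, 7 N at the stop; let go far from home it snaps back, within 0.1 rad of home it settles gently. It carries a bottomless cup (27 mm inside) with the ball, over the drop hole at full stroke; the ball falls by 0.95 rad.
- tray: Loose aluminium tray, 0.35 kg, 185 x 70 mm, 12 mm high at its lips. Origin on its underside below the handle, x towards the pocket. Spans x -60 to +125 mm. Handle: upright square black post 20 x 20 mm, square to the tray, top 66 mm up. Balanced there. At the start it lies on the table square to the dispenser, x along its x, pocket under the outlet: draw it out along -x 60 mm before lifting.
- pocket (a point): Centre of the tray's round pocket, on its floor: 100 mm ahead of the tray's origin along its x and 6 mm above its underside. Ring wall 34 mm inside, 42 mm outside, 8 mm high; the ball lies loose in it.
- ball_center (a point): Centre of the bearing ball, polished steel, 22 mm diameter, 44 g. At the start it lies on the dispenser's plate in the lever's cup.
- light_panel: Fixed grey square light panel, 110 x 110 mm, 30 mm high in all, with a white round disc 88 mm wide on top. Origin under its centre.
- panel_centre (a point): Centre of the light panel's white disc, on its top, 30 mm above the table.
- sprocket: Loose steel sprocket, 48 mm across, 14 mm high, lying flat; leave alone. Origin at the centre of its underside.
- screwdriver: Loose screwdriver lying along its own x, tip towards +x; leave alone.
- oil_bottle: Small white bottle, 36 mm wide, 95 mm tall, standing; leave alone. Origin at the centre of its underside.
- bearing_ring: Loose steel ring, 48 mm across, 12 mm high; leave alone. Origin at the centre of its underside.
- tape_reel: Component tape reel, 178 mm across, 12 mm high, lying flat; leave alone. Origin at the centre of its underside.
- wrench: Loose wrench lying along its own x, handle towards -x; leave alone.

How it is judged (in metres and radians):
On the way, in this order (a step that is already met when the one before it is completed fails the run):
1. the lever is pulled through its stroke and the ball lies in the tray's pocket (value of joint lever above 0.9 rad and horizontal distance between ball_center and pocket below 0.012 m and distance between ball_center and pocket below 0.018 m), for 0.05 s.
2. the lever is eased back home, the ball still in the pocket (value of joint lever below 0.08 rad and distance between ball_center and pocket below 0.018 m), for 0.1 s.
3. the tray is lifted by the gripper, clear of the table, with the ball in its pocket (height (world z) of tray above 0.04 m and contact force between the fingers and tray above 1 N and distance between ball_center and pocket below 0.018 m), for 0.1 s.
At the end, for the whole second after the job is handed in: Gripper holds the tray still (under 20 mm/s), level within 0.1 rad, touching neither panel nor dispenser; pocket centre within 30 mm of the panel's centre seen from above and 60 to 150 mm over its top; ball in the pocket (within 18 mm of its floor centre); lever home (under 0.08 rad) (all of step 2 and horizontal distance between pocket and panel_centre below 0.03 m and z of pocket in the frame of panel_centre between 0.06 and 0.15 m and angle between tray's own z axis and vertical below 0.1 rad and linear speed of tray below 0.02 m/s and contact force between the fingers and tray above 1 N and contact force between tray and light_panel below 0.1 N and contact force between tray and dispenser below 0.1 N); the arm keeps its last pose, push and grip.
It fails at once if the lever snaps back (faster than 1.5 rad/s on its way home) (velocity of joint lever below -1.5 rad/s).
It fails at once if the tray is tipped by more than 0.35 rad (angle between tray's own z axis and vertical above 0.35 rad).
It fails at once if another thing on the bench is moved by more than 30 mm (distance of any of sprocket, screwdriver, oil_bottle, bearing_ring, tape_reel, wrench from where it was at the start of the episode above 0.03 m).
It also fails if it takes over 67 s, if anything falls off the work surface, if the arm or the gripper's body presses on something with over 40 N, if the wrist force passes 120 N, or if a joint passes its speed limit or range.

## Working session

There is one attempt and no reset: what is moved stays moved. The work goes in short steps, Python scripts to look and compute and a tool call to move; the robot and the scene stay as the last step left them, time stands still between calls to the robot, and variables do not carry over. Pictures are saved under pics/ and viewed, and the job is handed in when it is done.

Besides the shell and the picture viewer there is one more tool, called after "Request:" in YAML: its name, and indented under it one key for each argument. apply_moves: Moves the arm, as the interface text tells. Its arguments: {"type":"object","properties":{"xyz":{"type":"array","items":{"type":"array","items":{"type":"number"}}},"twist":{"type":"array","items":{"type":"number"}},"claw":{"type":"array","items":{"type":"number"}}},"required":["xyz","twist","claw"]}

```bash
mkdir -p pics
python3 - <<'E'
from station import r, imaging, job
import cv2, pickle
s=r.sense(); print(s)
for n in ("top","side"):
    p=imaging.capture(n)
    pickle.dump(p,open(n+"0.pkl","wb"))
    cv2.imwrite(f"pics/{n}0.png",cv2.resize(p["pixels"][:,:,::-1],(800,600),interpolation=cv2.INTER_CUBIC))
    print(n,p["mtx"].tolist(),p["distortion"],p["view"].tolist(),p["shot"])
    for q in ("dispenser","lever_grip","tray","pocket","light_panel","oil_bottle","tape_reel","wrench","screwdriver","sprocket","bearing_ring","ball_center"):
        for d in imaging.regions_of(q,p)[:2]:
            print(q,round(d["p"],2),d["centre"],d["mask"].sum())
E
```

```text
{'time_s': 0.0, 'joints': array([ 8.03622490e+01,  2.20915310e+01,  3.79611603e-01, -2.64511585e-02,
       -6.84115969e+01, -1.48164829e+01]), 'joint_velocities': array([ 0.03924272, -0.01450862, -0.03273636,  0.04739902, -0.04178957,
       -0.06046579]), 'effort': array([-6.28467242e-04, -3.90665352e+01,  1.87407446e+01,  4.22017962e+00,
        1.09317707e-02, -1.83534021e-04]), 'tcp_pos': array([0.25848616, 0.56841696, 0.23545689]), 'ee_rot': array([[-7.84124283e-04, -4.14120440e-01, -9.10221757e-01],
       [-2.05343247e-03, -9.10219451e-01,  4.14121160e-01],
       [-9.99997584e-01,  2.19380137e-03, -1.36643183e-04]]), 'wrist_force': array([-0.24076755,  0.69101946,  0.61667991]), 'moment': array([-0.00386382,  0.00016347,  0.04725683]), 'gripper_width': 1.0023718261568175}
top [[385.81474851801227, 0.0, 253.21145922420843], [0.0, 385.81474851801227, 189.88094290359933], [0.0, 0.0, 1.0]] [-0.12323169  0.          0.          0.          0.        ] [[0.0006911910699064759, -0.9999238470484998, 0.012321621591052212, -0.030211232534327642], [-0.9821771867332717, -0.0029947457923
[... 895 characters left out ...]
  0.        ] [[0.8509001940942831, -0.5249786242824842, -0.019139063111404973, -0.46929162546503633], [-0.4064294798653934, -0.6347946447995202, -0.6571535869415893, 0.2760171773775278], [0.33284221124529545, 0.5669507941438318, -0.7535136756775026, 1.154305957031855], [0.0, 0.0, 0.0, 1.0]] 2
dispenser 0.84 [260.2, 166.8] 1650
lever_grip 0.65 [375.6, 238.0] 139
lever_grip 0.54 [249.0, 151.7] 320
tray 0.56 [228.3, 199.8] 1086
pocket 0.96 [228.3, 197.8] 1133
pocket 0.6 [324.6, 302.7] 2072
light_panel 0.94 [323.5, 298.6] 2087
oil_bottle 0.55 [346.7, 197.0] 288
tape_reel 0.72 [218.7, 127.8] 1402
wrench 0.65 [176.8, 157.6] 322
sprocket 0.77 [272.3, 252.2] 161
bearing_ring 0.44 [378.7, 238.2] 169
```

View pics/top0.png

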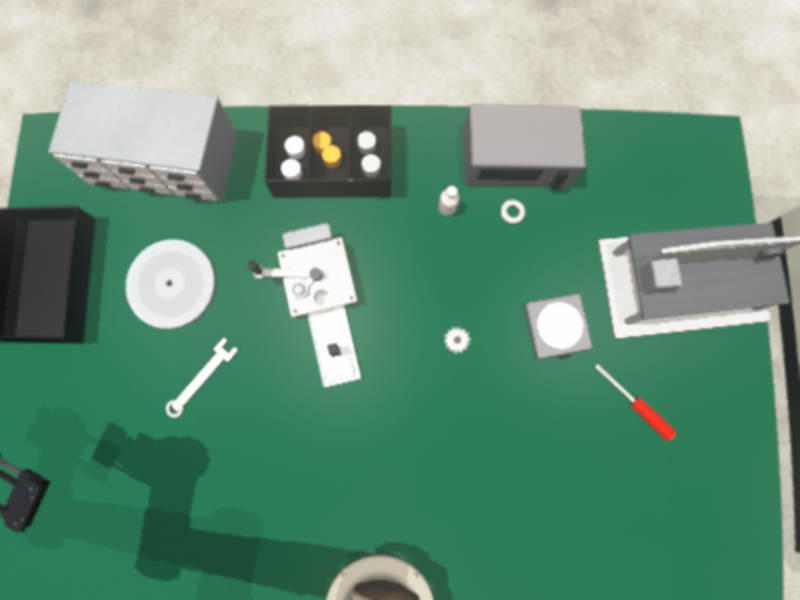

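View pics/side0.png

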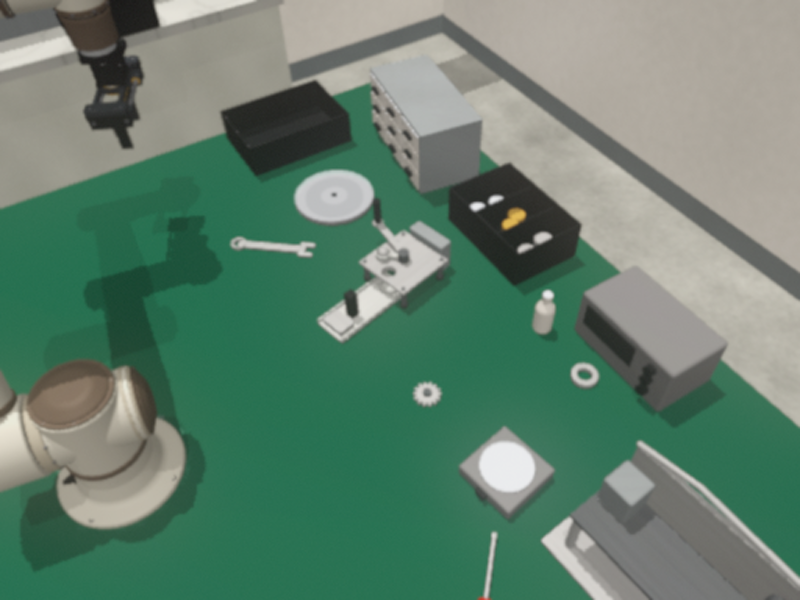

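The top view shows the dispenser at about (316,275), lever handle at (255,267), tray post at (335,350) and panel at (560,325). The side view shows the handle at (377,210) and the post at (350,303). All positions are in the 800x600 pictures. I'll zoom in for accurate corners.

Run:
```python
import pickle,cv2
for n,(c0,r0,w,h) in {"top":(150,130,100,125),"side":(195,115,105,110)}.items():
    p=pickle.load(open(n+"0.pkl","rb"))["pixels"][r0:r0+h,c0:c0+w,::-1]
    im=cv2.resize(p,None,fx=5,fy=5,interpolation=cv2.INTER_CUBIC)[:600]
    for k in range(0,w,10): cv2.putText(im,str(c0+k),(k*5,8),0,.3,(0,0,255)); cv2.line(im,(k*5,10),(k*5,14),(0,0,255))
    for k in range(0,h,10): cv2.putText(im,str(r0+k),(0,k*5+4),0,.3,(0,0,255)); cv2.line(im,(22,k*5),(26,k*5),(0,0,255))
    cv2.imwrite(f"pics/{n}0z.png",im)
```

```text
(no output)
```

View pics/top0z.png

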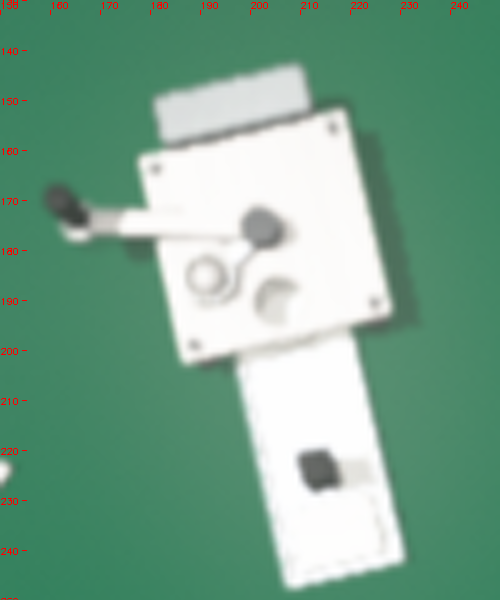

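View pics/side0z.png

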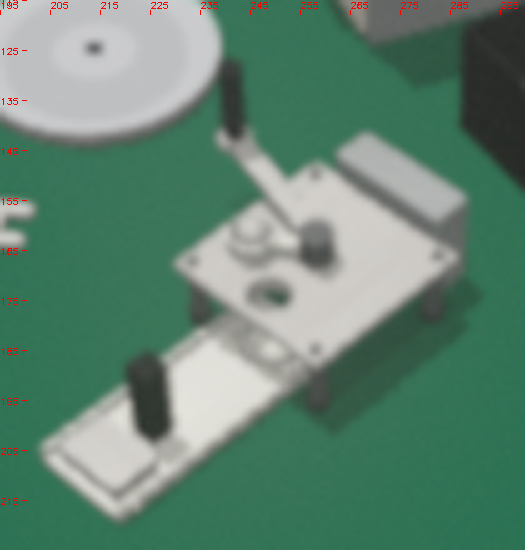

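```bash
cat > h.py <<'E'
import numpy as np,cv2,pickle
from scipy.optimize import least_squares
P={n:{k:v for k,v in pickle.load(open(n+"0.pkl","rb")).items()} for n in ("top","side")}
def proj(n,X):
    p=P[n];V=np.array(p["view"]);X=np.atleast_2d(X).astype(float)
    rv,_=cv2.Rodrigues(V[:3,:3]); return cv2.projectPoints(X,rv,V[:3,3],p["mtx"],np.array(p["distortion"]))[0][:,0]
def fr(q,L):
    L=np.atleast_2d(L).astype(float);c,s=np.cos(q[2]),np.sin(q[2])
    return np.c_[q[0]+c*L[:,0]-s*L[:,1],q[1]+s*L[:,0]+c*L[:,1],L[:,2]]
def fit(obs,q0):
    # obs: list (cam,local pts,pix)
    f=lambda q:np.concatenate([(proj(n,fr(q,L))-np.array(px)).ravel() for n,L,px in obs])
    s=least_squares(f,q0,x_scale=[.01,.01,.05]);return s.x,f(s.x)
E
python3 - <<'E'
from h import *
L=np.array([[-22,62,50],[-22,-62,50],[104,-62,50],[104,62,50]])/1e3
top=np.array([[186.6,202.8],[228.6,193.4],[219.2,151.6],[177.6,161]])-.4
side=np.array([[229.4,167.6],[258.6,189],[288.4,166.4],[258.6,147]])-.4
for o in ([("top",L,top)],[("side",L,side)],[("top",L,top),("side",L,side)]):
    q,e=fit(o,[.55,.1,.2]); print(q.round(4),np.degrees(q[2]).round(2)); print(e.reshape(-1,2).round(1).tolist())
print("grip home px",proj("top",fr(q,[[.069,.101,.130],[.069,.101,.076]])),proj("side",fr(q,[[.069,.101,.130],[.069,.101,.076]])))
# tray
qt=np.r_[fr(q,[[-.1,0,0]])[0,:2],q[2]]
T=np.array([[-60,35,12],[-60,-35,12]])/1e3
print("pred tray",proj("top",fr(qt,T)),"post",proj("top",fr(qt,[[0,0,.066],[0,0,.01]])),proj("side",fr(qt,[[0,0,.066],[0,0,.01]])))
ot=[("top",T,np.array([[207.6,247.6],[231,242]])-.4),("side",T,np.array([[203,206],[219,219]])-.4)]
q2,e=fit(ot,qt);print("tray",qt,q2,e.round(1))
E
```

```text
[0.574  0.1104 0.2335] 13.38
[[0.0, -0.5], [-0.4, -0.7], [-0.2, 0.7], [0.7, 0.5]]
[0.5746 0.1077 0.2409] 13.8
[[1.0, 0.2], [0.0, -0.7], [-1.3, 0.0], [0.3, 0.7]]
[0.5744 0.1094 0.2366] 13.56
[[0.4, -0.6], [-0.1, -0.9], [-0.0, 0.5], [0.9, 0.5], [0.7, -0.1], [-0.4, -1.0], [-1.6, -0.2], [0.1, 0.4]]
grip home px [[161.63368173 168.66513854]
 [165.72478458 173.18125326]] [[240.9007621  127.82680687]
 [241.80712222 140.73953506]]
pred tray [[207.16668653 246.76144803]
 [230.29755213 241.2789098 ]] post [[212.6491503  222.38966303]
 [214.36304333 224.36384508]] [[224.09309507 187.37916433]
 [225.60423794 199.63894778]]
tray [0.47719906 0.08595712 0.23664204] [0.47513369 0.08393167 0.24332547] [ 0.8  0.3  0.5  0.3  0.1 -0.7 -0.3 -1.1]
```

Run:
```python
import pickle,cv2
for n,(c0,r0,w,h) in {"top":(325,180,65,65),"side":(285,265,80,75)}.items():
    p=pickle.load(open(n+"0.pkl","rb"))["pixels"][r0:r0+h,c0:c0+w,::-1]
    im=cv2.resize(p,None,fx=6,fy=6,interpolation=cv2.INTER_CUBIC)[:600]
    for k in range(0,w,10): cv2.putText(im,str(c0+k),(k*6,8),0,.3,(0,0,255)); cv2.line(im,(k*6,10),(k*6,14),(0,0,255))
    for k in range(0,h,10): cv2.putText(im,str(r0+k),(0,k*6+4),0,.3,(0,0,255)); cv2.line(im,(22,k*6),(26,k*6),(0,0,255))
    cv2.imwrite(f"pics/{n}0p.png",im)
```

```text
(no output)
```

View pics/top0p.png

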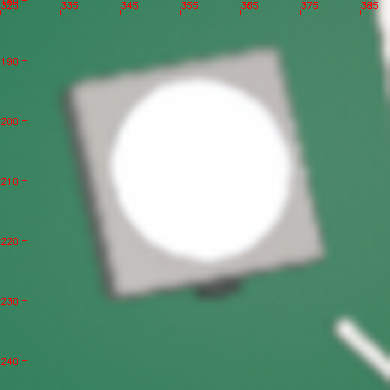

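View pics/side0p.png

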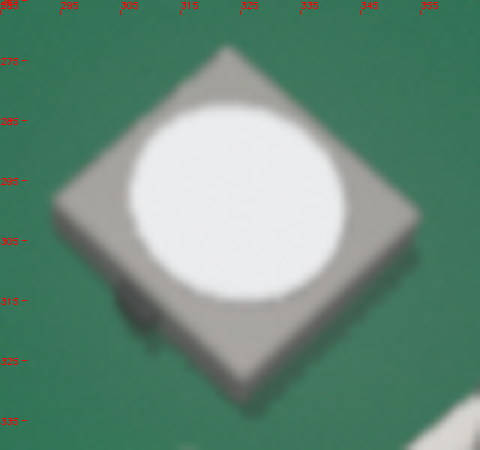

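Run:
```python
from h import *
from scipy.optimize import least_squares
obs=[("top",(358.4,207.9)),("side",(324.3,298.4))]
f=lambda X:np.concatenate([proj(n,X)[0]-px for n,px in obs])
s=least_squares(f,[.5,-.3,.03]);print("panel 3d",s.x.round(4))
for n,px in obs:
    s=least_squares(lambda X:proj(n,[X[0],X[1],.03])[0]-px,[.5,-.3]);print(n,s.x.round(4))
def at(n,px,z):
    return least_squares(lambda X:proj(n,[X[0],X[1],z])[0]-px,[.5,0.1]).x.round(3)
k=.64
for nm,px in dict(cabBR=(215,200),cabBR2=(235,130),boxBL=(268,196),boxBR=(391,196),reel=(170,284)).items(): print(nm,at("top",np.array(px)*k,0))
print("cab side near corner top/bot",at("side",np.array((432,187))*k,0), [at("side",np.array((428,132))*k,z) for z in (.1,.15,.2)], [at("top",np.array((200,172))*k,z) for z in (.1,.15,.2)])
q=[.5744,.1094,.2366]
for nm,l in dict(home=(.069,.101,.11),full=(-.032,.074,.11),piv=(.042,0,.11),post=(-.1,0,0)).items(): print(nm,fr(q,l).round(4))
```

```text
panel 3d [ 0.5247 -0.3444  0.0269]
top [ 0.5245 -0.3436]
side [ 0.5234 -0.3456]
cabBR [0.784 0.339]
cabBR2 [0.939 0.307]
boxBL [0.792 0.23 ]
boxBR [ 0.792 -0.02 ]
reel [0.608 0.419]
cab side near corner top/bot [0.818 0.328] [array([0.85 , 0.394]), array([0.811, 0.334]), array([0.773, 0.275])] [array([0.803, 0.341]), array([0.783, 0.324]), array([0.762, 0.307])]
home [[0.6178 0.2238 0.11  ]]
full [[0.5259 0.1738 0.11  ]]
piv [[0.6152 0.1192 0.11  ]]
post [[0.4772 0.086  0.    ]]
```

```bash
cat >> h.py <<'E'
Q=[.5744,.1094,.2366]
def st(target=None,yaw=None):
    from station import r
    s=r.sense();R=np.array(s["ee_rot"]);p=np.array(s["tcp_pos"])
    cy=np.degrees(np.arctan2(R[1,1],R[0,1]))%360
    print("t",round(s["time_s"],2),"p",p.round(4),"yaw",cy.round(2),"down",(-R[2,0]).round(4),"F",np.array(s["wrist_force"]).round(1),"w",round(s["gripper_width"],3),"j",np.array(s["joints"]).round(0))
    c,si=np.cos(Q[2]),np.sin(Q[2]);d=p[:2]-Q[:2];l=[c*d[0]+si*d[1],-si*d[0]+c*d[1]]
    print("disp local",np.round(l,4),"lever ang if held",round(np.degrees(np.arctan2(l[1],l[0]-.042))-75.04,1))
    if yaw is not None: print("twist needed",round(cy-yaw,2))
    if target is not None: print("shift tool axes",(R.T@(np.array(target)-p)).round(4))
    return s
E
echo
```

Request:
apply_moves:
  xyz:
    - [0,0,0]
    - [0,0,0]
    - [0,0,0]
    - [0,0,0]
    - [0,0,0]
  twist: [7.4,7.4,7.4,7.4,7.4]
  claw: [1,1,1,1,1]

```text
time_s: 1.8
tcp_pos: [0.2587, 0.569, 0.2366]
ee_rot: [[0.0, -0.89, -0.456], [0.0, -0.456, 0.89], [-1.0, -0.0, 0.0]]
wrist_force: [0.4, 0.4, 0.0]
gripper_width: 1.001
```

```bash
python3 -c "
from h import *
st([.6178,.2238,.2],208.56)"
```

```text
t 1.8 p [0.2587 0.569  0.2366] yaw 207.11 down 1.0 F [0.4 0.4 0. ] w 1.001 j [ 80.  22.   0.   0. -68. -53.]
disp local [-0.1992  0.5208] lever ang if held 39.8
twist needed -1.45
shift tool axes [ 0.0366 -0.1624 -0.4709]
```

Request:
apply_moves:
  xyz:
    - [0.002,-0.0135,-0.039]
    - [0.002,-0.0135,-0.039]
    - [0.002,-0.0135,-0.039]
    - [0.002,-0.0135,-0.039]
    - [0.002,-0.0135,-0.039]
    - [0.002,-0.0135,-0.039]
    - [0.002,-0.0135,-0.039]
    - [0.002,-0.0135,-0.039]
    - [0.002,-0.0135,-0.039]
    - [0.002,-0.0135,-0.039]
    - [0.002,-0.0135,-0.039]
    - [0.002,-0.0135,-0.039]
  twist: [0,0,0,0,0,0,0,0,0,0,0,0]
  claw: [1,1,1,1,1,1,1,1,1,1,1,1]

```text
time_s: 3.0
tcp_pos: [0.627, 0.219, 0.2128]
ee_rot: [[0.003, -0.886, -0.464], [0.004, -0.464, 0.886], [-1.0, -0.005, 0.002]]
wrist_force: [0.7, 1.2, -0.2]
gripper_width: 0.998
```

```bash
python3 -c "
from h import *
st([.6178,.2238,.16],208.56)"
```

```text
t 3.0 p [0.627  0.219  0.2128] yaw 207.64 down 1.0 F [ 0.7  1.2 -0.2] w 0.998 j [ 33.  27.   4.  -0. -67.  -5.]
disp local [0.0768 0.0943] lever ang if held -5.3
twist needed -0.92
shift tool axes [0.0528 0.0062 0.0084]
```

Request:
apply_moves:
  xyz:
    - [0.0,0.006,0.008]
    - [0.02,0,0]
    - [0.02,0,0]
    - [0,0,0]
  twist: [0,0,0,0]
  claw: [1,1,1,1]

```text
time_s: 3.4
tcp_pos: [0.6219, 0.2181, 0.1707]
ee_rot: [[0.004, -0.89, -0.455], [0.004, -0.455, 0.89], [-1.0, -0.005, 0.002]]
wrist_force: [-0.5, -0.3, 0.0]
gripper_width: 1.001
```

```bash
python3 -c "
from h import *
st([.6178,.2238,.105],208.56)
from station import imaging
for n in ('top','side'):
    p=imaging.capture(n); c=(110,120) if n=='top' else (180,60)
    cv2.imwrite(f'pics/{n}1.png',cv2.resize(p['pixels'][c[1]:c[1]+120,c[0]:c[0]+140,::-1],None,fx=5,fy=5,interpolation=cv2.INTER_CUBIC))
"
```

```text
t 3.4 p [0.6219 0.2181 0.1707] yaw 207.07 down 1.0 F [-0.5 -0.3  0. ] w 1.001 j [ 33.  28.   0.  -0. -62.  -6.]
disp local [0.0716 0.0946] lever ang if held -2.4
twist needed -1.49
shift tool axes [0.0658 0.0014 0.0068]
```

View pics/side1.png

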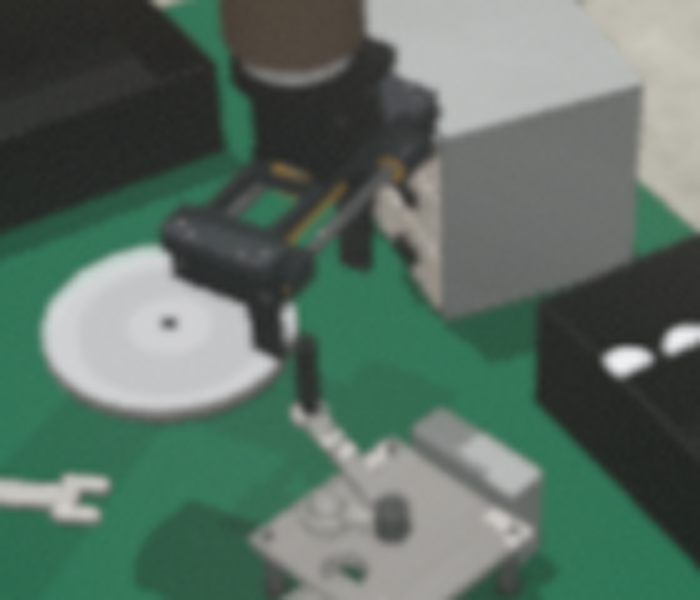

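View pics/top1.png

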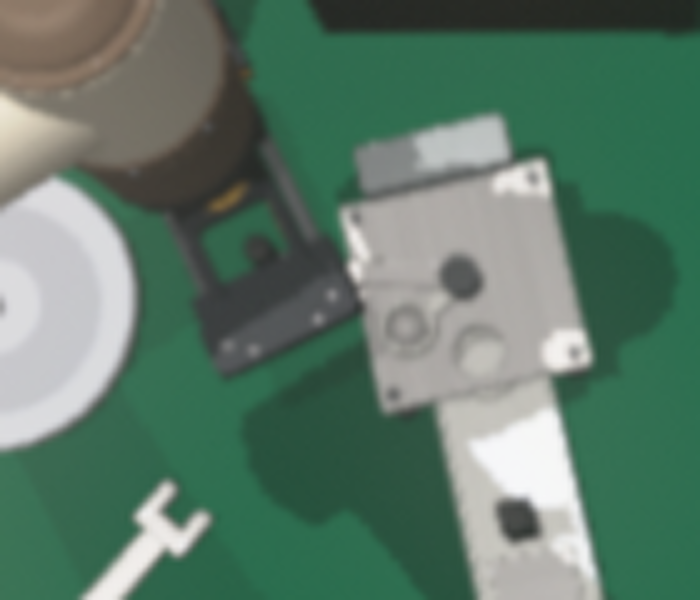

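The top view shows the handle (262,247 in the crop) between the open jaws, slightly right of centre. That matches the computed shift of about 7 mm. I'll correct it, descend and close.

Request:
apply_moves:
  xyz:
    - [0,0.001,0.007]
    - [0.01,0,0]
    - [0.015,0,0]
    - [0.015,0,0]
    - [0.015,0,0]
    - [0.01,0,0]
    - [0,0,0]
  twist: [0,0,0,0,0,0,0]
  claw: [1,1,1,1,1,1,1]

```text
time_s: 4.2
tcp_pos: [0.6214, 0.2301, 0.1119]
ee_rot: [[0.02, -0.888, -0.46], [0.012, -0.46, 0.888], [-1.0, -0.023, 0.001]]
wrist_force: [-0.1, 0.3, 0.3]
gripper_width: 0.999
```

```bash
python3 -c "
from h import *
st([.6178,.2238,.105],208.56)
"
```

```text
t 4.2 p [0.6214 0.2301 0.1119] yaw 207.4 down 0.9997 F [-0.1  0.3  0.3] w 0.999 j [ 34.  31.  -4.   0. -54.  -7.]
disp local [0.0739 0.1063] lever ang if held -1.8
twist needed -1.16
shift tool axes [ 0.0067  0.0062 -0.0039]
```

Request:
apply_moves:
  xyz:
    - [0.003,0.004,-0.003]
    - [0.003,0.002,-0.001]
    - [0,0,0]
  twist: [0,0,0]
  claw: [1,1,1]

```text
time_s: 4.5
tcp_pos: [0.6184, 0.2239, 0.1068]
ee_rot: [[0.022, -0.887, -0.461], [0.013, -0.461, 0.888], [-1.0, -0.026, 0.001]]
wrist_force: [0.2, 0.1, 1.2]
gripper_width: 0.997
```

```bash
python3 -c "
from h import *
st([.6178,.2238,.105],208.56)
"
```

```text
t 4.5 p [0.6184 0.2239 0.1068] yaw 207.44 down 0.9997 F [0.2 0.1 1.2] w 0.997 j [ 34.  31.  -5.   0. -53.  -7.]
disp local [0.0696 0.101 ] lever ang if held -0.3
twist needed -1.12
shift tool axes [0.0018 0.0006 0.0002]
```

Centred on the handle, so I'll close the gripper.

Request:
apply_moves:
  xyz:
    - [0,0,0]
    - [0,0,0]
    - [0,0,0]
    - [0,0,0]
    - [0,0,0]
    - [0,0,0]
    - [0,0,0]
    - [0,0,0]
  twist: [0,0,0,0,0,0,0,0]
  claw: [0,0,0,0,0,0,0,0]

```text
time_s: 5.3
tcp_pos: [0.6194, 0.2243, 0.1087]
ee_rot: [[0.025, -0.887, -0.461], [0.015, -0.461, 0.888], [-1.0, -0.029, 0.001]]
wrist_force: [0.8, 0.1, -0.5]
gripper_width: 0.355
```

```bash
python3 -c "
from h import *
s=st([.6178,.2238,.105],208.56)
# arc shifts in tool axes, 12 steps of 5.1deg
R=np.array(s['ee_rot'])
c,si=np.cos(Q[2]),np.sin(Q[2])
a=np.radians(75.04+np.linspace(0,61,13))
w=np.array([[c*x-si*y,si*x+c*y,0] for x,y in .105*np.c_[np.cos(a),np.sin(a)]])
print((np.diff(w,axis=0)@R).round(4))
"
```

```text
t 5.3 p [0.6194 0.2243 0.1087] yaw 207.44 down 0.9996 F [ 0.8  0.1 -0.5] w 0.355 j [ 34.  31.  -5.   0. -53.  -7.]
disp local [0.0707 0.1011] lever ang if held -0.9
twist needed -1.12
shift tool axes [0.0037 0.0017 0.0003]
[[-0.0002  0.0083  0.0041]
 [-0.0002  0.0087  0.0034]
 [-0.0003  0.0089  0.0026]
 [-0.0003  0.0091  0.0018]
 [-0.0003  0.0093  0.001 ]
 [-0.0003  0.0093  0.0001]
 [-0.0003  0.0093 -0.0007]
 [-0.0003  0.0092 -0.0015]
 [-0.0003  0.009  -0.0023]
 [-0.0003  0.0088 -0.0031]
 [-0.0003  0.0085 -0.0039]
 [-0.0002  0.0081 -0.0046]]
```

Request:
apply_moves:
  xyz:
    - [0.001,0,0]
    - [0.001,0,0]
    - [0.001,0,0]
    - [0.0,0,0]
  twist: [0,0,0,0]
  claw: [0,0,0,0]

```text
time_s: 5.7
tcp_pos: [0.619, 0.2241, 0.107]
ee_rot: [[0.024, -0.887, -0.462], [0.013, -0.461, 0.887], [-1.0, -0.027, 0.0]]
wrist_force: [0.5, 0.3, -1.6]
gripper_width: 0.176
```

```bash
python3 -c "
from h import *
s=st([.6178,.2238,.105],208.56)
"
```

```text
t 5.7 p [0.619  0.2241 0.107 ] yaw 207.49 down 0.9996 F [ 0.5  0.3 -1.6] w 0.176 j [ 34.  31.  -5.   0. -53.  -7.]
disp local [0.0703 0.1011] lever ang if held -0.7
twist needed -1.07
shift tool axes [0.0019 0.0013 0.0003]
```

Request:
apply_moves:
  xyz:
    - [0,0.008,0.004]
    - [0,0.009,0.0035]
    - [0,0.009,0.0025]
    - [0,0.009,0.002]
  twist: [0,0,0,0]
  claw: [0,0,0,0]

```text
time_s: 6.1
tcp_pos: [0.5864, 0.2219, 0.1069]
ee_rot: [[0.039, -0.884, -0.466], [0.019, -0.466, 0.885], [-0.999, -0.043, -0.001]]
wrist_force: [5.8, 3.6, -2.5]
gripper_width: 0.179
```

```bash
cat >> h.py <<'E'
def arc(s,target,n,dz=0):
    R=np.array(s['ee_rot']);p=np.array(s['tcp_pos'])
    c,si=np.cos(Q[2]),np.sin(Q[2]);d=p[:2]-Q[:2]
    l=np.array([c*d[0]+si*d[1],-si*d[0]+c*d[1]])-[.042,0]
    a0=np.arctan2(l[1],l[0]);r0=np.hypot(*l);print("r",r0.round(4))
    a=np.linspace(a0,np.radians(75.04)+target,n+1);rr=np.linspace(r0,.105,n+1)
    w=np.array([[c*x-si*y,si*x+c*y,0] for x,y in rr[:,None]*np.c_[np.cos(a),np.sin(a)]])
    w[:,2]=np.linspace(0,dz,n+1)
    print((np.diff(w,axis=0)@R).round(4).tolist())
E
python3 -c "
from h import *
s=st();arc(s,1.06,8)
"
```

```text
t 6.1 p [0.5864 0.2219 0.1069] yaw 207.78 down 0.9991 F [ 5.8  3.6 -2.5] w 0.179 j [ 36.  28. -11.   1. -49.  -8.]
disp local [0.038  0.1065] lever ang if held 17.1
r 0.1066
[[-0.0004, 0.01, 0.0014], [-0.0004, 0.0101, 0.0005], [-0.0004, 0.0101, -0.0005], [-0.0004, 0.01, -0.0014], [-0.0004, 0.0098, -0.0024], [-0.0004, 0.0095, -0.0033], [-0.0004, 0.0091, -0.0042], [-0.0004, 0.0087, -0.005]]
```

Request:
apply_moves:
  xyz:
    - [0,0.01,0.001]
    - [0,0.01,0]
    - [0,0.01,-0.001]
    - [0,0.01,-0.002]
    - [0,0.009,-0.003]
  twist: [0,0,0,0,0]
  claw: [0,0,0,0,0]

```text
time_s: 6.6
tcp_pos: [0.5505, 0.2046, 0.1071]
ee_rot: [[0.064, -0.876, -0.477], [0.037, -0.476, 0.879], [-0.997, -0.074, 0.002]]
wrist_force: [4.0, 7.2, -2.7]
gripper_width: 0.185
```

```bash
python3 -c "
from h import *
s=st();arc(s,1.06,3)
"
```

```text
t 6.6 p [0.5505 0.2046 0.1071] yaw 208.5 down 0.9973 F [ 4.   7.2 -2.7] w 0.185 j [ 36.  24. -18.   1. -44.  -8.]
disp local [-0.0009  0.0981] lever ang if held 38.6
r 0.1071
[[-0.001, 0.0132, -0.0036], [-0.0009, 0.0126, -0.0053], [-0.0009, 0.0117, -0.0068]]
```

Request:
apply_moves:
  xyz:
    - [0,0.01,-0.003]
    - [0,0.01,-0.004]
    - [0,0.009,-0.0045]
    - [0,0.007,-0.004]
  twist: [0,0,0,0]
  claw: [0,0,0,0]

```text
time_s: 7.0
tcp_pos: [0.5318, 0.1854, 0.1076]
ee_rot: [[0.088, -0.868, -0.489], [0.057, -0.486, 0.872], [-0.994, -0.105, 0.007]]
wrist_force: [5.1, 9.1, -3.7]
gripper_width: 0.194
```

```bash
python3 -c "
from h import *
s=st();arc(s,1.06,3)
"
```

```text
t 7.0 p [0.5318 0.1854 0.1076] yaw 209.24 down 0.9945 F [ 5.1  9.1 -3.7] w 0.194 j [ 36.  21. -23.   0. -40.  -7.]
disp local [-0.0236  0.0839] lever ang if held 53.0
r 0.1065
[[-0.0005, 0.0042, -0.0024], [-0.0004, 0.004, -0.0025], [-0.0004, 0.0039, -0.0027]]
```

Request:
apply_moves:
  xyz:
    - [0,0.007,-0.004]
    - [0,0.007,-0.005]
    - [0,0.003,-0.002]
    - [0,0.002,-0.001]
  twist: [0,0,0,0]
  claw: [0,0,0,0]

```text
time_s: 7.4
tcp_pos: [0.5258, 0.1761, 0.1078]
ee_rot: [[0.108, -0.86, -0.499], [0.074, -0.494, 0.866], [-0.991, -0.131, 0.01]]
wrist_force: [8.9, 5.0, -6.9]
gripper_width: 0.199
```

```bash
python3 -c "
from h import *
s=st();arc(s,1.06,3)
from station import imaging
for n in ('top','side'):
    p=imaging.capture(n); c=(130,120) if n=='top' else (180,80)
    cv2.imwrite(f'pics/{n}2.png',cv2.resize(p['pixels'][c[1]:c[1]+120,c[0]:c[0]+140,::-1],None,fx=5,fy=5,interpolation=cv2.INTER_CUBIC))
st()
"
```

```text
t 7.4 p [0.5258 0.1761 0.1078] yaw 209.89 down 0.9913 F [ 8.9  5.  -6.9] w 0.199 j [ 35.  20. -25.   0. -38.  -6.]
disp local [-0.0317  0.0762] lever ang if held 59.0
r 0.106
[[-0.0001, 0.0008, -0.0008], [-0.0001, 0.0008, -0.0008], [-0.0001, 0.0008, -0.0008]]
t 7.5 p [0.5258 0.176  0.1078] yaw 209.88 down 0.9913 F [ 7.8  5.8 -5.5] w 0.205 j [ 35.  20. -25.   0. -38.  -6.]
disp local [-0.0316  0.0762] lever ang if held 59.0
```

View pics/side2.png

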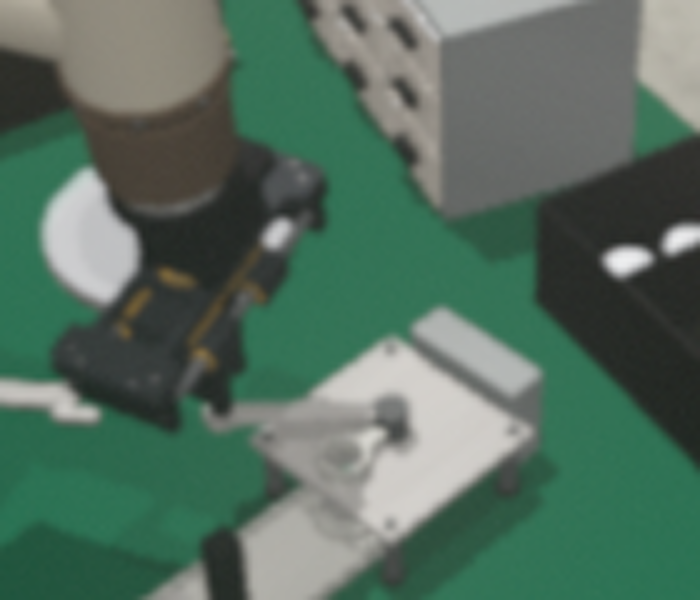

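View pics/top2.png

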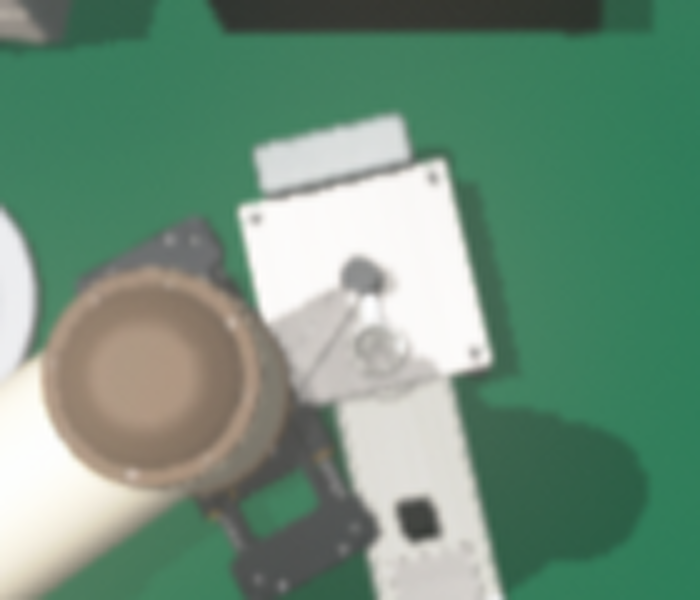

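The side and top views show the lever at about 59° and the cup over the drop hole at (380,350) in the top crop. I'll ease it back over about 2 s.

```bash
python3 -c "
from h import *
s=st();arc(s,0.0,20)
"
```

```text
t 7.5 p [0.5258 0.176  0.1078] yaw 209.88 down 0.9913 F [ 7.8  5.8 -5.5] w 0.205 j [ 35.  20. -25.   0. -38.  -6.]
disp local [-0.0316  0.0762] lever ang if held 59.0
r 0.1059
[[0.0007, -0.0049, 0.0024], [0.0007, -0.005, 0.0021], [0.0007, -0.0051, 0.0018], [0.0007, -0.0052, 0.0016], [0.0007, -0.0052, 0.0013], [0.0007, -0.0053, 0.001], [0.0007, -0.0053, 0.0008], [0.0007, -0.0054, 0.0005], [0.0007, -0.0054, 0.0002], [0.0007, -0.0054, -0.0001], [0.0007, -0.0054, -0.0004], [0.0007, -0.0053, -0.0006], [0.0007, -0.0053, -0.0009], [0.0007, -0.0052, -0.0012], [0.0007, -0.0052, -0.0015], [0.0007, -0.0051, -0.0017], [0.0006, -0.005, -0.002], [0.0006, -0.0049, -0.0022], [0.0006, -0.0048, -0.0025], [0.0006, -0.0046, -0.0027]]
```

Request:
apply_moves:
  xyz:
    - [0,-0.004,0.002]
    - [0.0005,-0.005,0.002]
    - [0.0005,-0.005,0.002]
    - [0.0005,-0.005,0.0015]
    - [0.0005,-0.005,0.001]
    - [0.0005,-0.005,0.001]
  twist: [0,0,0,0,0,0]
  claw: [0,0,0,0,0,0]

```text
time_s: 8.1
tcp_pos: [0.545, 0.2003, 0.1077]
ee_rot: [[0.108, -0.863, -0.494], [0.077, -0.488, 0.869], [-0.991, -0.132, 0.013]]
wrist_force: [2.1, -0.5, -0.1]
gripper_width: 0.202
```

```bash
python3 -c "
from h import *
s=st();arc(s,0.0,12)
"
```

```text
t 8.1 p [0.545  0.2003 0.1077] yaw 209.5 down 0.9912 F [ 2.1 -0.5 -0.1] w 0.202 j [ 36.  22. -21.   0. -39.  -7.]
disp local [-0.0072  0.0952] lever ang if held 42.3
r 0.1072
[[0.0009, -0.0065, 0.0009], [0.0009, -0.0065, 0.0005], [0.0009, -0.0065, 0.0001], [0.0009, -0.0065, -0.0003], [0.0008, -0.0065, -0.0007], [0.0008, -0.0064, -0.0011], [0.0008, -0.0063, -0.0015], [0.0008, -0.0062, -0.0019], [0.0008, -0.006, -0.0023], [0.0007, -0.0059, -0.0026], [0.0007, -0.0057, -0.003], [0.0007, -0.0055, -0.0033]]
```

Request:
apply_moves:
  xyz:
    - [0.001,-0.006,0.001]
    - [0.001,-0.006,0.0005]
    - [0.001,-0.006,0]
    - [0.001,-0.006,0]
    - [0.001,-0.006,-0.0005]
    - [0.001,-0.006,-0.001]
    - [0.001,-0.006,-0.0015]
    - [0.001,-0.006,-0.002]
  twist: [0,0,0,0,0,0,0,0]
  claw: [0,0,0,0,0,0,0,0]

```text
time_s: 8.9
tcp_pos: [0.5915, 0.2228, 0.1074]
ee_rot: [[0.106, -0.863, -0.494], [0.076, -0.488, 0.869], [-0.991, -0.13, 0.014]]
wrist_force: [0.3, 0.5, 5.2]
gripper_width: 0.199
```

```bash
python3 -c "
from h import *
s=st();arc(s,0.0,4)
"
```

```text
t 8.9 p [0.5915 0.2228 0.1074] yaw 209.49 down 0.9914 F [0.3 0.5 5.2] w 0.199 j [ 35.  26. -14.  -0. -43.  -6.]
disp local [0.0432 0.1062] lever ang if held 14.3
r 0.1062
[[0.0008, -0.0061, -0.0024], [0.0007, -0.006, -0.0028], [0.0007, -0.0058, -0.0031], [0.0007, -0.0055, -0.0035]]
```

Request:
apply_moves:
  xyz:
    - [0.001,-0.006,-0.002]
    - [0.001,-0.006,-0.003]
    - [0.001,-0.006,-0.003]
    - [0,-0.004,-0.003]
    - [0,-0.002,-0.001]
    - [0,0,0]
  twist: [0,0,0,0,0,0]
  claw: [0,0,0,0,0,0]

```text
time_s: 9.5
tcp_pos: [0.6189, 0.2251, 0.1073]
ee_rot: [[0.101, -0.864, -0.494], [0.075, -0.489, 0.869], [-0.992, -0.125, 0.015]]
wrist_force: [-2.8, 1.5, 6.4]
gripper_width: 0.198
```

```bash
python3 -c "
from h import *
s=st();arc(s,0.0,4)
from station import imaging
for n in ('top','side'):
    p=imaging.capture(n); c=(130,120) if n=='top' else (180,80)
    cv2.imwrite(f'pics/{n}3.png',cv2.resize(p['pixels'][c[1]:c[1]+120,c[0]:c[0]+140,::-1],None,fx=5,fy=5,interpolation=cv2.INTER_CUBIC))
st()
"
```

```text
t 9.5 p [0.6189 0.2251 0.1073] yaw 209.51 down 0.9921 F [-2.8  1.5  6.4] w 0.198 j [ 34.  29.  -9.  -0. -45.  -4.]
disp local [0.0704 0.102 ] lever ang if held -0.6
r 0.1059
[[-0.0, 0.0004, -0.0001], [-0.0, 0.0003, -0.0001], [-0.0, 0.0003, -0.0001], [-0.0, 0.0003, -0.0001]]
t 9.6 p [0.6189 0.2251 0.1073] yaw 209.51 down 0.992 F [-2.5  1.7  4.7] w 0.203 j [ 34.  29.  -9.  -0. -45.  -4.]
disp local [0.0703 0.102 ] lever ang if held -0.6
```

View pics/side3.png

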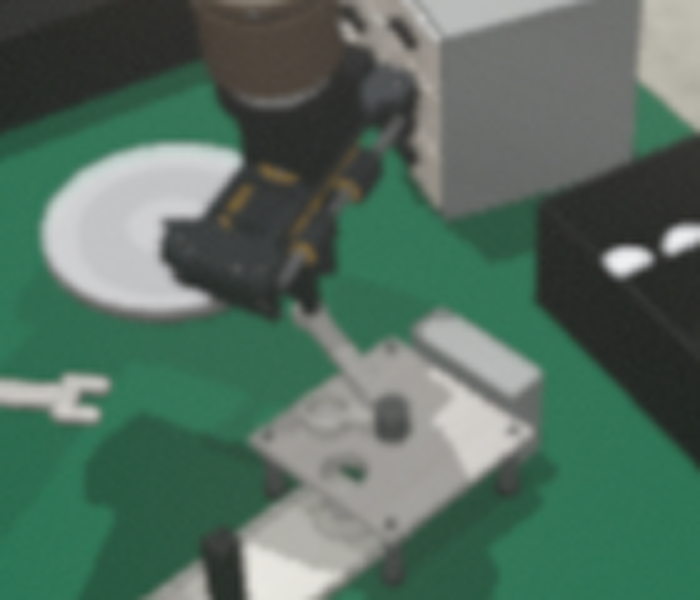

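View pics/top3.png

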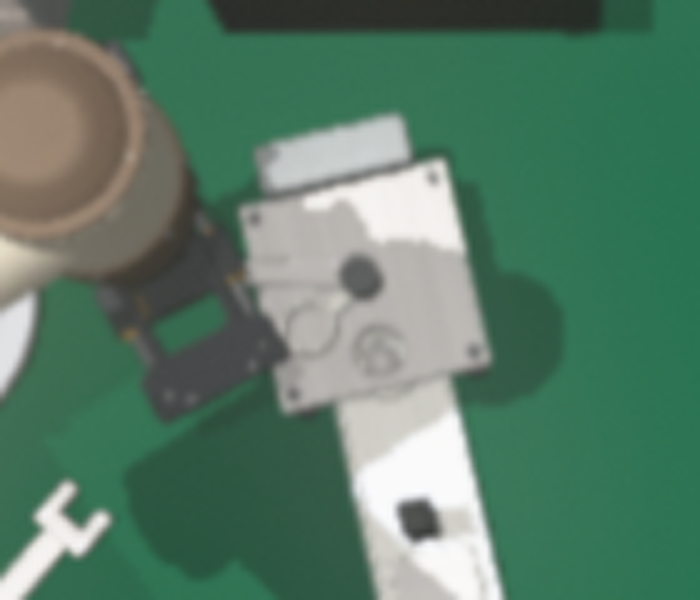

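The cup at (313,325) in the top crop is now empty, and the ball glint shows in the drop hole at (378,350). The lever is home, so I'll release it and rise.

Request:
apply_moves:
  xyz:
    - [0,0,0]
    - [0,0,0]
    - [0,0,0]
    - [0,0,0]
    - [-0.01,0,0]
    - [-0.02,0,0]
    - [-0.02,0,0]
    - [-0.02,0,0]
    - [-0.02,0,0]
  twist: [0,0,0,0,0,0,0,0,0]
  claw: [0.7,0.7,0.7,0.7,0.7,0.7,0.7,0.7,0.7]

```text
time_s: 10.5
tcp_pos: [0.6093, 0.2165, 0.196]
ee_rot: [[0.098, -0.862, -0.497], [0.071, -0.492, 0.868], [-0.993, -0.12, 0.013]]
wrist_force: [1.1, 1.1, -1.2]
gripper_width: 0.691
```

```bash
python3 -c "
from h import *
s=st();print(s['ee_rot'][:,0].round(4),s['joints'].round(2))
"
```

```text
t 10.5 p [0.6093 0.2165 0.196 ] yaw 209.72 down 0.9927 F [ 1.1  1.1 -1.2] w 0.691 j [ 34.  23.  -5.  -0. -56.  -4.]
disp local [0.0591 0.0959] lever ang if held 4.9
[ 0.0981  0.0708 -0.9927] [ 33.75  22.68  -4.82  -0.3  -55.56  -3.83]
```

Lever released and home, but the gripper has picked up a 0.12 rad pitch, tip outward. I need to null that before taking the tray. I'll test how free motion affects it.

Request:
apply_moves:
  xyz:
    - [-0.05,0,0]
    - [-0.05,0,0]
    - [-0.05,0,0]
  twist: [0,0,0]
  claw: [0.7,0.7,0.7]

```text
time_s: 10.8
tcp_pos: [0.5925, 0.2044, 0.3431]
ee_rot: [[0.09, -0.863, -0.497], [0.066, -0.493, 0.868], [-0.994, -0.111, 0.013]]
wrist_force: [1.3, -0.4, -1.2]
gripper_width: 0.7
```

```bash
python3 -c "
from h import *
s=st();print(s['ee_rot'][:,0].round(4),s['joints'].round(2))
"
```

```text
t 10.8 p [0.5925 0.2044 0.3431] yaw 209.72 down 0.9937 F [ 1.3 -0.4 -1.2] w 0.7 j [ 34.  16.   7.  -0. -74.  -4.]
disp local [0.0399 0.0881] lever ang if held 16.3
[ 0.0902  0.0662 -0.9937] [ 33.66  16.21   6.87  -0.3  -74.25  -3.84]
```

Request:
apply_moves:
  xyz:
    - [0,0,0]
    - [0,0,0]
    - [0,0,0]
  twist: [0,0,0]
  claw: [0.7,0.7,0.7]

```text
time_s: 11.1
tcp_pos: [0.5947, 0.2043, 0.3561]
ee_rot: [[0.11, -0.86, -0.497], [0.075, -0.492, 0.867], [-0.991, -0.133, 0.011]]
wrist_force: [-0.5, 0.7, -0.5]
gripper_width: 0.7
```

```bash
python3 -c "
from h import *
s=st();print(s['ee_rot'][:,0].round(4),s['joints'].round(2))
"
```

```text
t 11.1 p [0.5947 0.2043 0.3561] yaw 209.75 down 0.991 F [-0.5  0.7 -0.5] w 0.7 j [ 34.  16.   8.  -0. -74.  -4.]
disp local [0.042  0.0875] lever ang if held 14.9
[ 0.1102  0.0754 -0.991 ] [ 33.63  15.57   7.58  -0.1  -74.34  -3.82]
```

Request:
apply_moves:
  xyz:
    - [0,0,0]
    - [0,0,0]
    - [0,0,0]
    - [0,0,0]
    - [0,0,0]
    - [0,0,0]
    - [0,0,0]
    - [0,0,0]
    - [0,0,0]
    - [0,0,0]
    - [0,0,0]
    - [0,0,0]
  twist: [8.5,8.5,8.5,8.5,8.5,8.5,8.5,8.5,8.5,8.5,8.5,8.5]
  claw: [0.7,0.7,0.7,0.7,0.7,0.7,0.7,0.7,0.7,0.7,0.7,0.7]

```text
time_s: 12.3
tcp_pos: [0.5904, 0.202, 0.3345]
ee_rot: [[0.079, -0.284, 0.956], [0.057, 0.958, 0.28], [-0.995, 0.032, 0.092]]
wrist_force: [-0.1, -0.3, 0.4]
gripper_width: 0.703
```

```bash
python3 -c "
from h import *
s=st([.4772,.086,.15],103.56);print(s['ee_rot'][:,0].round(4),s['joints'].round(2))
"
```

```text
t 12.3 p [0.5904 0.202  0.3345] yaw 106.51 down 0.9953 F [-0.1 -0.3  0.4] w 0.703 j [  34.   16.    6.   -0.  -74. -107.]
disp local [0.0372 0.0863] lever ang if held 18.1
twist needed 2.95
shift tool axes [ 0.1681 -0.085  -0.1575]
[ 0.0787  0.0569 -0.9953] [  33.62   16.49    6.1    -0.23  -74.04 -107.14]
```

Holding and twisting here reduced the tilt from 0.133 to 0.097 while the arm sagged 22 mm. I'll hold longer to see if that continues.

Request:
apply_moves:
  xyz:
    - [0,0,0]
    - [0,0,0]
    - [0,0,0]
    - [0,0,0]
    - [0,0,0]
    - [0,0,0]
    - [0,0,0]
    - [0,0,0]
  twist: [2,0,0,0,0,0,0,0]
  claw: [0.7,0.7,0.7,0.7,0.7,0.7,0.7,0.7]

```text
time_s: 13.1
tcp_pos: [0.5892, 0.2014, 0.3281]
ee_rot: [[0.069, -0.25, 0.966], [0.051, 0.968, 0.246], [-0.996, 0.032, 0.08]]
wrist_force: [-0.1, 0.1, 0.1]
gripper_width: 0.7
```

```bash
python3 -c "
from h import *
s=st([.4772,.086,.15],103.56);print(s['ee_rot'][:,0].round(4),s['joints'].round(2))
"
```

```text
t 13.1 p [0.5892 0.2014 0.3281] yaw 104.46 down 0.9963 F [-0.1  0.1  0.1] w 0.7 j [  34.   17.    6.   -0.  -74. -109.]
disp local [0.0359 0.086 ] lever ang if held 19.0
twist needed 0.9
shift tool axes [ 0.1638 -0.0896 -0.1508]
[ 0.069   0.0513 -0.9963] [  33.62   16.8     5.7    -0.27  -73.98 -109.18]
```

Request:
apply_moves:
  xyz:
    - [0.01,-0.01,-0.018]
    - [0.018,-0.013,-0.022]
    - [0.022,-0.013,-0.022]
    - [0.022,-0.013,-0.022]
    - [0.022,-0.013,-0.022]
    - [0.022,-0.013,-0.022]
    - [0.015,-0.008,-0.012]
    - [0,0,0]
  twist: [1,0,0,0,0,0,0,0]
  claw: [0.7,0.7,0.7,0.7,0.7,0.7,0.7,0.7]

```text
time_s: 13.9
tcp_pos: [0.4791, 0.092, 0.1801]
ee_rot: [[0.075, -0.233, 0.97], [0.055, 0.972, 0.23], [-0.996, 0.036, 0.086]]
wrist_force: [0.5, 1.0, -0.0]
gripper_width: 0.697
```

```bash
python3 -c "
from h import *
s=st([.4772,.086,.12],103.56);print(s['ee_rot'][:,0].round(4),s['joints'].round(2))
from station import imaging
for n in ('top','side'):
    p=imaging.capture(n); c=(130,120) if n=='top' else (160,80)
    cv2.imwrite(f'pics/{n}4.png',cv2.resize(p['pixels'][c[1]:c[1]+150,c[0]:c[0]+160,::-1],None,fx=4,fy=4,interpolation=cv2.INTER_CUBIC))
"
```

```text
t 13.9 p [0.4791 0.092  0.1801] yaw 103.5 down 0.9957 F [ 0.5  1.  -0. ] w 0.697 j [  30.    9.  -26.   -1.  -49. -106.]
disp local [-0.0967  0.0055] lever ang if held 102.7
twist needed -0.06
shift tool axes [ 0.0593 -0.0076 -0.0084]
[ 0.075   0.0545 -0.9957] [  29.62    9.46  -26.02   -0.78  -49.24 -105.73]
```

View pics/side4.png

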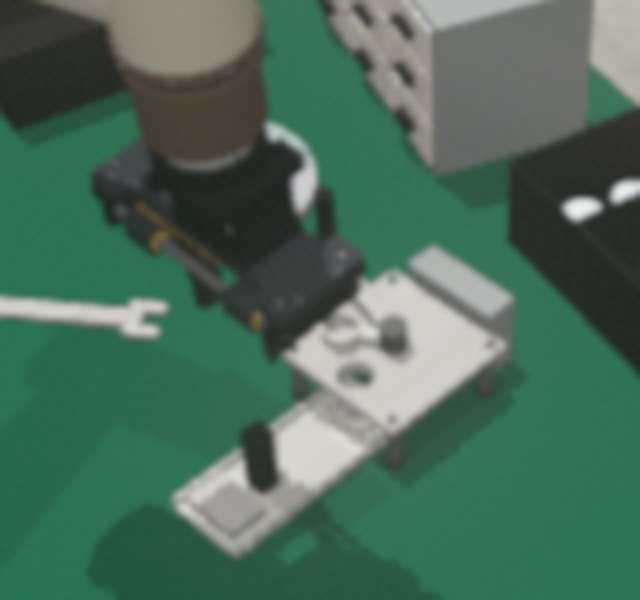

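View pics/top4.png

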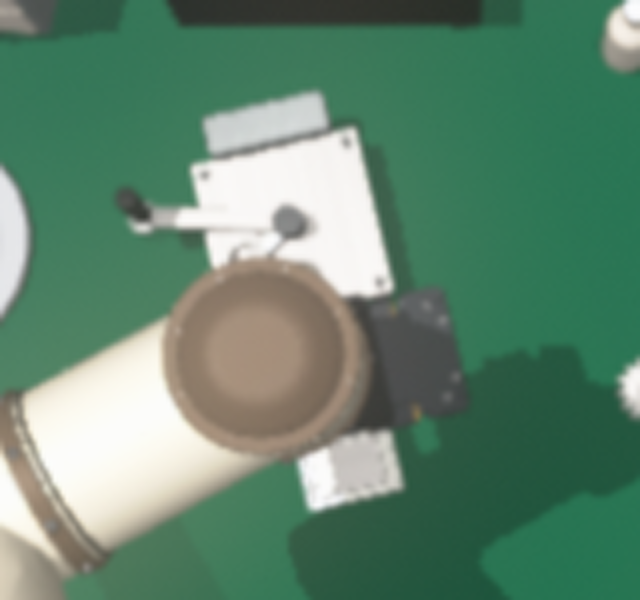

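Side view: the lever is home, the post is free at (262,455) in the crop, and the gripper is above the tray. I'll align and descend.

Request:
apply_moves:
  xyz:
    - [0.015,-0.006,-0.006]
    - [0.02,-0.002,-0.002]
    - [0.015,-0.001,-0.001]
    - [0.01,0,-0.001]
    - [0,0,0]
  twist: [0,0,0,0,0]
  claw: [0.7,0.7,0.7,0.7,0.7]

```text
time_s: 14.5
tcp_pos: [0.4898, 0.0921, 0.1277]
ee_rot: [[0.099, -0.24, 0.966], [0.064, 0.97, 0.234], [-0.993, 0.039, 0.112]]
wrist_force: [0.2, -1.1, 0.1]
gripper_width: 0.703
```

```bash
python3 -c "
from h import *
s=st([.4772,.086,.04],103.56);print(s['ee_rot'][:,0].round(4),s['joints'].round(2))
"
```

```text
t 14.5 p [0.4898 0.0921 0.1277] yaw 103.89 down 0.993 F [ 0.2 -1.1  0.1] w 0.703 j [  29.   14.  -30.   -1.  -40. -105.]
disp local [-0.0863  0.003 ] lever ang if held 103.6
twist needed 0.33
shift tool axes [ 0.0855 -0.0063 -0.0233]
[ 0.0991  0.064  -0.993 ] [  29.08   13.65  -29.77   -0.69  -39.81 -104.81]
```

Request:
apply_moves:
  xyz:
    - [-0.05,0,0]
    - [-0.05,0,0]
    - [-0.04,0,0]
    - [-0.03,0,0]
    - [-0.02,0,0]
    - [-0.01,0,0]
    - [-0.005,0,0]
    - [0,0,0]
  twist: [0,0,0,0,0,0,0,0]
  claw: [0.7,0.7,0.7,0.7,0.7,0.7,0.7,0.7]

```text
time_s: 15.3
tcp_pos: [0.4728, 0.0812, 0.348]
ee_rot: [[0.111, -0.243, 0.964], [0.067, 0.969, 0.237], [-0.991, 0.038, 0.124]]
wrist_force: [-0.2, 0.0, -0.9]
gripper_width: 0.7
```

```bash
cat >> h.py <<'E'
def tilt(s):
    R=np.array(s['ee_rot']);x=R[:,0]
    print("tilt",np.hypot(x[0],x[1]).round(4),"az",np.degrees(np.arctan2(x[1],x[0])).round(1),"joints",np.array(s['joints']).round(2),"along tray x/y",(x[0]*np.cos(Q[2])+x[1]*np.sin(Q[2])).round(4),(-x[0]*np.sin(Q[2])+x[1]*np.cos(Q[2])).round(4))
E
python3 -c "
from h import *
s=st([.4772,.086,.04],103.56);tilt(s)
"
```

```text
t 15.3 p [0.4728 0.0812 0.348 ] yaw 104.09 down 0.9915 F [-0.2  0.  -0.9] w 0.7 j [  29.    0.  -12.   -0.  -71. -105.]
disp local [-0.1054 -0.0035] lever ang if held -253.7
twist needed 0.53
shift tool axes [ 0.3062 -0.0083 -0.0329]
tilt 0.1302 az 31.1 joints [  29.03    0.21  -11.65   -0.29  -70.66 -105.  ] along tray x/y 0.1241 0.0393
```

Request:
apply_moves:
  xyz:
    - [0,0,0.02]
    - [0,0,0.03]
    - [0,0,0.03]
    - [0,0,0.03]
    - [0,0,0.03]
    - [0,0,0.03]
    - [0,0,0]
    - [0,0,0]
  twist: [0,0,0,0,0,0,0,0]
  claw: [0.7,0.7,0.7,0.7,0.7,0.7,0.7,0.7]

```text
time_s: 16.1
tcp_pos: [0.64, 0.1231, 0.3534]
ee_rot: [[0.088, -0.243, 0.966], [0.06, 0.969, 0.238], [-0.994, 0.037, 0.1]]
wrist_force: [-0.8, -0.1, 0.2]
gripper_width: 0.696
```

```bash
python3 -c "
from h import *
s=st([.4772,.086,.04],103.56);tilt(s)
"
```

```text
t 16.1 p [0.64   0.1231 0.3534] yaw 104.06 down 0.9943 F [-0.8 -0.1  0.2] w 0.696 j [  25.   19.   12.   -1.  -77. -100.]
disp local [ 0.067 -0.002] lever ang if held -79.7
twist needed 0.5
shift tool axes [ 0.2951 -0.0081 -0.1973]
tilt 0.1064 az 34.4 joints [  24.6    18.98   12.49   -1.06  -77.5  -100.47] along tray x/y 0.0994 0.0378
```

Request:
apply_moves:
  xyz:
    - [0,0,0]
    - [0,0,0]
    - [0,0,0]
    - [0,0,0]
    - [0,0,0]
    - [0,0,0]
  twist: [0,0,0,0,0,0]
  claw: [0.7,0.7,0.7,0.7,0.7,0.7]

```text
time_s: 16.7
tcp_pos: [0.6368, 0.1224, 0.3531]
ee_rot: [[0.086, -0.243, 0.966], [0.06, 0.969, 0.239], [-0.995, 0.037, 0.098]]
wrist_force: [0.1, 0.4, -0.4]
gripper_width: 0.699
```

```bash
python3 -c "
from h import *
s=st([.4772,.086,.04],103.56);tilt(s)
"
```

```text
t 16.7 p [0.6368 0.1224 0.3531] yaw 104.09 down 0.9945 F [ 0.1  0.4 -0.4] w 0.699 j [  25.   19.   12.   -1.  -77. -100.]
disp local [ 0.0637 -0.0019] lever ang if held -80.1
twist needed 0.53
shift tool axes [ 0.2955 -0.0082 -0.1934]
tilt 0.1044 az 34.9 joints [  24.65   18.7    12.07   -1.09  -77.47 -100.48] along tray x/y 0.0973 0.038
```

```bash
python3 -c "
from h import *
s=st(fr(Q,[-.065,0,.13])[0],103.56);tilt(s)
"
```

```text
t 16.7 p [0.6368 0.1224 0.3531] yaw 104.09 down 0.9945 F [ 0.1  0.4 -0.4] w 0.699 j [  25.   19.   12.   -1.  -77. -100.]
disp local [ 0.0637 -0.0019] lever ang if held -80.1
twist needed 0.53
shift tool axes [ 0.2094 -0.0052 -0.1498]
tilt 0.1044 az 34.9 joints [  24.65   18.7    12.07   -1.09  -77.47 -100.48] along tray x/y 0.0973 0.038
```

Request:
apply_moves:
  xyz:
    - [0.01,0,-0.01]
    - [0.02,-0.001,-0.018]
    - [0.028,-0.001,-0.02]
    - [0.035,-0.001,-0.025]
    - [0.035,-0.001,-0.025]
    - [0.035,-0.001,-0.025]
    - [0.025,0,-0.015]
    - [0,0,0]
  twist: [0.5,0,0,0,0,0,0,0]
  claw: [0.7,0.7,0.7,0.7,0.7,0.7,0.7,0.7]

```text
time_s: 17.5
tcp_pos: [0.5185, 0.0959, 0.1495]
ee_rot: [[0.097, -0.234, 0.967], [0.063, 0.971, 0.229], [-0.993, 0.039, 0.109]]
wrist_force: [0.4, 0.5, 0.2]
gripper_width: 0.698
```

```bash
python3 -c "
from h import *
s=st(fr(Q,[-.1,0,.04])[0],103.56);tilt(s)
"
```

```text
t 17.5 p [0.5185 0.0959 0.1495] yaw 103.56 down 0.9933 F [0.4 0.5 0.2] w 0.698 j [  28.   15.  -24.   -1.  -44. -104.]
disp local [-0.0575 -0.    ] lever ang if held -255.0
twist needed -0.0
shift tool axes [ 0.1042 -0.0043 -0.0542]
tilt 0.1155 az 33.2 joints [  27.75   14.7   -24.23   -0.9   -44.48 -103.71] along tray x/y 0.1087 0.0388
```

Request:
apply_moves:
  xyz:
    - [0.012,0,-0.01]
    - [0.016,-0.001,-0.014]
    - [0.018,-0.001,-0.014]
    - [0.014,-0.001,-0.01]
    - [0,0,0]
  twist: [0,0,0,0,0]
  claw: [0.7,0.7,0.7,0.7,0.7]

```text
time_s: 18.0
tcp_pos: [0.4878, 0.0893, 0.0915]
ee_rot: [[0.115, -0.239, 0.964], [0.069, 0.97, 0.232], [-0.991, 0.04, 0.128]]
wrist_force: [-0.6, 0.5, -0.4]
gripper_width: 0.7
```

```bash
python3 -c "
from h import *
s=st(fr(Q,[-.1,0,.04])[0],103.56);tilt(s)
"
```

```text
t 18.0 p [0.4878 0.0893 0.0915] yaw 103.82 down 0.991 F [-0.6  0.5 -0.4] w 0.7 j [  29.   16.  -33.   -1.  -33. -105.]
disp local [-0.0888  0.0008] lever ang if held 104.6
twist needed 0.26
shift tool axes [ 0.0496 -0.0028 -0.0176]
tilt 0.1337 az 31.1 joints [  29.     16.24  -33.25   -0.51  -32.83 -104.92] along tray x/y 0.1275 0.0402
```

Request:
apply_moves:
  xyz:
    - [0.01,-0.001,-0.007]
    - [0.014,-0.001,-0.008]
    - [0.014,-0.001,-0.007]
    - [0.01,0,-0.004]
    - [0,0,0]
  twist: [0,0,0,0,0]
  claw: [0.7,0.7,0.7,0.7,0.7]

```text
time_s: 18.5
tcp_pos: [0.4831, 0.0899, 0.0495]
ee_rot: [[0.137, -0.244, 0.96], [0.078, 0.969, 0.235], [-0.987, 0.043, 0.152]]
wrist_force: [1.1, 0.7, 0.4]
gripper_width: 0.698
```

```bash
python3 -c "
from h import *
s=st(fr(Q,[-.1,0,.04])[0],103.56);tilt(s)
from station import imaging
for n in ('top','side'):
    p=imaging.capture(n); c=(130,120) if n=='top' else (160,80)
    cv2.imwrite(f'pics/{n}5.png',cv2.resize(p['pixels'][c[1]:c[1]+150,c[0]:c[0]+160,::-1],None,fx=4,fy=4,interpolation=cv2.INTER_CUBIC))
"
```

```text
t 18.5 p [0.4831 0.0899 0.0495] yaw 104.15 down 0.9875 F [1.1 0.7 0.4] w 0.698 j [  30.   20.  -37.   -0.  -24. -105.]
disp local [-0.0933  0.0024] lever ang if held 103.9
twist needed 0.59
shift tool axes [ 0.0083 -0.0028 -0.008 ]
tilt 0.1578 az 29.7 joints [ 2.9500e+01  1.9630e+01 -3.7500e+01 -6.0000e-02 -2.3790e+01 -1.0549e+02] along tray x/y 0.1516 0.0438
```

View pics/side5.png

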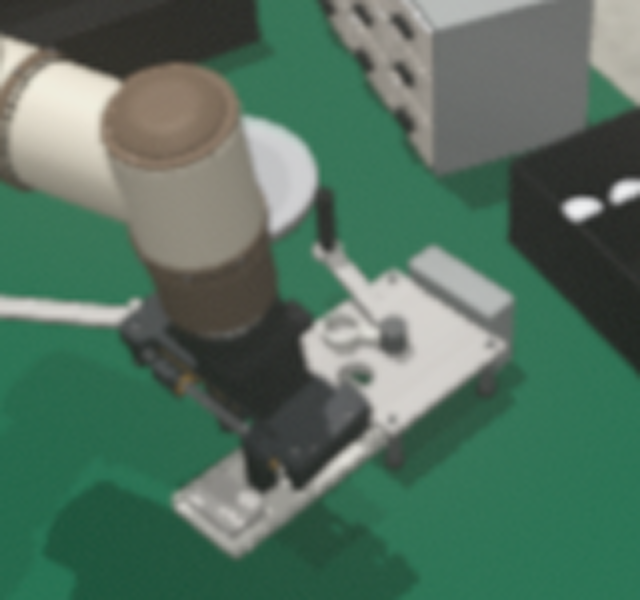

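Side view: the jaws straddle the tray post, and the lever and tray are undisturbed. I'll make the last correction, then close.

Request:
apply_moves:
  xyz:
    - [0.005,-0.002,-0.006]
    - [0.004,-0.001,-0.004]
    - [0,0,0]
    - [0,0,0]
    - [0,0,0]
  twist: [0.5,0,0,0,0]
  claw: [0.6,0.5,0.4,0.4,0.4]

```text
time_s: 19.1
tcp_pos: [0.4786, 0.0867, 0.0421]
ee_rot: [[0.145, -0.236, 0.961], [0.082, 0.971, 0.226], [-0.986, 0.046, 0.16]]
wrist_force: [-0.8, -0.2, 0.2]
gripper_width: 0.415
```

```bash
python3 -c "
from h import *
s=st(fr(Q,[-.1,0,.04])[0],103.56);tilt(s)
"
```

```text
t 19.1 p [0.4786 0.0867 0.0421] yaw 103.68 down 0.986 F [-0.8 -0.2  0.2] w 0.415 j [  29.   20.  -39.   -0.  -22. -106.]
disp local [-0.0984  0.0004] lever ang if held 104.8
twist needed 0.12
shift tool axes [ 0.0018 -0.0004 -0.0019]
tilt 0.1667 az 29.5 joints [  29.44   19.95  -38.94   -0.    -21.51 -105.97] along tray x/y 0.1604 0.0457
```

Request:
apply_moves:
  xyz:
    - [0,0,-0.001]
    - [0,0,0]
    - [0,0,0]
    - [0,0,0]
    - [0,0,0]
  twist: [0,0,0,0,0]
  claw: [0,0,0,0,0]

```text
time_s: 19.6
tcp_pos: [0.4781, 0.0855, 0.0429]
ee_rot: [[0.146, -0.237, 0.96], [0.081, 0.97, 0.228], [-0.986, 0.044, 0.16]]
wrist_force: [1.7, -2.3, 1.3]
gripper_width: 0.227
```

```bash
python3 -c "
from h import *
s=st(fr(Q,[-.165,0,.042])[0],103.56);tilt(s)
from station import imaging
for n in ('top','side'):
    p=imaging.capture(n); c=(130,120) if n=='top' else (160,80)
    cv2.imwrite(f'pics/{n}6.png',cv2.resize(p['pixels'][c[1]:c[1]+150,c[0]:c[0]+160,::-1],None,fx=4,fy=4,interpolation=cv2.INTER_CUBIC))
"
```

```text
t 19.6 p [0.4781 0.0855 0.0429] yaw 103.75 down 0.986 F [ 1.7 -2.3  1.3] w 0.227 j [  29.   20.  -39.    0.  -22. -106.]
disp local [-0.0992 -0.0007] lever ang if held -254.8
twist needed 0.19
shift tool axes [-0.0097  0.0009 -0.0651]
tilt 0.1665 az 29.0 joints [  29.39   19.8   -39.08    0.19  -21.54 -106.02] along tray x/y 0.1605 0.0443
```

View pics/side6.png

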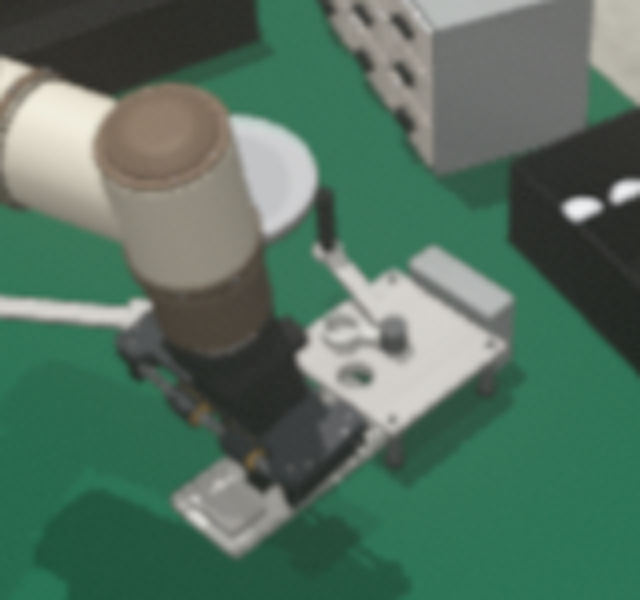

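Gripped at 19.7 mm. I'll draw the tray straight out along its -x, in stages.

Request:
apply_moves:
  xyz:
    - [-0.002,0,-0.008]
    - [-0.002,0,-0.012]
    - [-0.002,0,-0.012]
  twist: [0,0,0]
  claw: [0,0,0]

```text
time_s: 20.0
tcp_pos: [0.4464, 0.0788, 0.0433]
ee_rot: [[0.148, -0.237, 0.96], [0.083, 0.97, 0.227], [-0.985, 0.046, 0.164]]
wrist_force: [2.2, 0.4, 0.3]
gripper_width: 0.229
```

```bash
python3 -c "
from h import *
s=st(fr(Q,[-.17,0,.044])[0],103.56);tilt(s)
"
```

```text
t 20.0 p [0.4464 0.0788 0.0433] yaw 103.75 down 0.9855 F [2.2 0.4 0.3] w 0.229 j [  31.   17.  -44.    1.  -19. -108.]
disp local [-0.1316  0.0003] lever ang if held 104.9
twist needed 0.19
shift tool axes [-0.007  -0.0001 -0.0378]
tilt 0.1699 az 29.2 joints [  30.85   17.35  -43.81    0.87  -19.06 -108.12] along tray x/y 0.1637 0.0457
```

Request:
apply_moves:
  xyz:
    - [-0.002,0,-0.012]
    - [-0.002,0,-0.012]
    - [-0.002,0,-0.01]
    - [-0.002,0,-0.004]
  twist: [0,0,0,0]
  claw: [0,0,0,0]

```text
time_s: 20.4
tcp_pos: [0.4023, 0.068, 0.0441]
ee_rot: [[0.145, -0.238, 0.96], [0.082, 0.97, 0.228], [-0.986, 0.046, 0.161]]
wrist_force: [-0.5, -0.8, -4.6]
gripper_width: 0.228
```

```bash
python3 -c "
from h import *
s=st(fr(Q,[-.17,0,.1])[0],103.56);tilt(s)
from station import imaging
for n in ('top','side'):
    p=imaging.capture(n); c=(130,120) if n=='top' else (140,100)
    cv2.imwrite(f'pics/{n}7.png',cv2.resize(p['pixels'][c[1]:c[1]+150,c[0]:c[0]+160,::-1],None,fx=4,fy=4,interpolation=cv2.INTER_CUBIC))
"
```

```text
t 20.4 p [0.4023 0.068  0.0441] yaw 103.77 down 0.986 F [-0.5 -0.8 -4.6] w 0.228 j [  33.   14.  -50.    2.  -16. -112.]
disp local [-1.77e-01  1.00e-04] lever ang if held 104.9
twist needed 0.21
shift tool axes [-0.054   0.0024  0.0159]
tilt 0.167 az 29.5 joints [  33.11   13.87  -50.16    2.12  -16.39 -111.54] along tray x/y 0.1605 0.0459
```

View pics/side7.png

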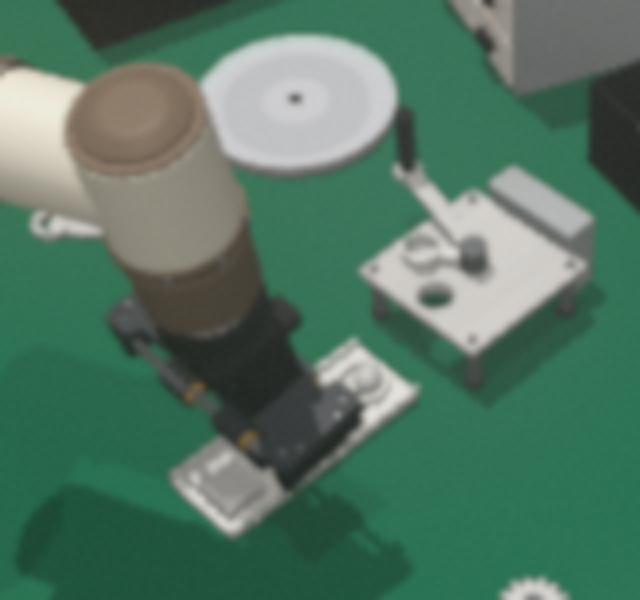

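View pics/top7.png

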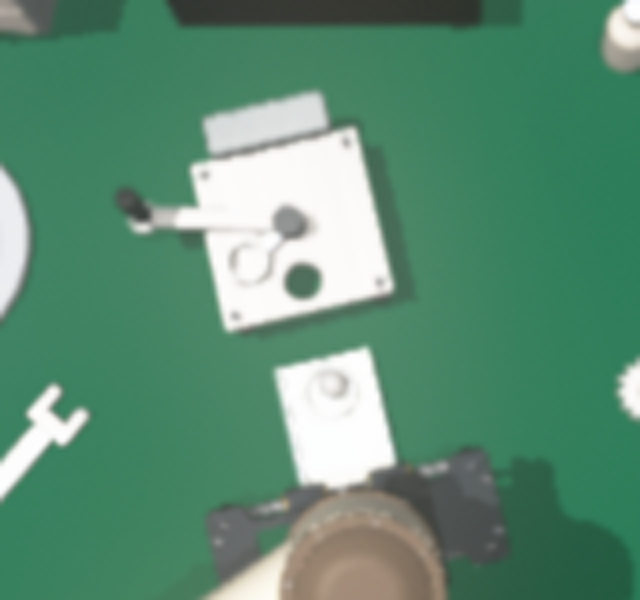

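Views show the tray out and clear of the dispenser. The ball sits in the pocket at (335,383) in the top crop, and the lever is home. Next is the lift.

Request:
apply_moves:
  xyz:
    - [-0.008,0,0.001]
    - [-0.012,0.001,0.002]
    - [-0.016,0.001,0.003]
    - [-0.018,0.001,0.003]
    - [-0.018,0.001,0.003]
    - [-0.018,0.001,0.003]
    - [-0.014,0.001,0.002]
    - [-0.01,0,0.001]
  twist: [0,0,0,0,0,0,0,0]
  claw: [0,0,0,0,0,0,0,0]

```text
time_s: 21.3
tcp_pos: [0.4003, 0.068, 0.1604]
ee_rot: [[0.136, -0.234, 0.963], [0.078, 0.971, 0.225], [-0.988, 0.045, 0.15]]
wrist_force: [-0.1, 0.2, -3.5]
gripper_width: 0.227
```

```bash
python3 -c "
from h import *
s=st([.4273,-.3679,.170],103.56);tilt(s)
"
```

```text
t 21.3 p [0.4003 0.068  0.1604] yaw 103.57 down 0.9876 F [-0.1  0.2 -3.5] w 0.227 j [  33.    1.  -40.    1.  -40. -110.]
disp local [-0.1789  0.0006] lever ang if held 104.8
twist needed 0.01
shift tool axes [-0.04   -0.4292 -0.0709]
tilt 0.1569 az 30.0 joints [  33.22    0.76  -40.44    0.79  -39.78 -110.41] along tray x/y 0.1505 0.0443
```

Request:
apply_moves:
  xyz:
    - [-0.001,-0.006,-0.001]
    - [-0.001,-0.012,-0.002]
    - [-0.002,-0.018,-0.003]
    - [-0.002,-0.024,-0.004]
    - [-0.003,-0.028,-0.005]
    - [-0.003,-0.028,-0.005]
    - [-0.003,-0.028,-0.005]
    - [-0.003,-0.028,-0.005]
    - [-0.003,-0.028,-0.005]
  twist: [0,0,0,0,0,0,0,0,0]
  claw: [0,0,0,0,0,0,0,0,0]

```text
time_s: 22.2
tcp_pos: [0.407, -0.1427, 0.1604]
ee_rot: [[0.126, -0.238, 0.963], [0.082, 0.97, 0.229], [-0.989, 0.05, 0.141]]
wrist_force: [0.9, 0.2, -4.8]
gripper_width: 0.226
```

```bash
python3 -c "
from h import *
s=st([.4273,-.3679,.170],103.56);tilt(s)
"
```

```text
t 22.2 p [ 0.407  -0.1427  0.1604] yaw 103.77 down 0.9887 F [ 0.9  0.2 -4.8] w 0.226 j [ -1.   5. -33.  -7. -45. -71.]
disp local [-0.2219 -0.2058] lever ang if held -217.1
twist needed 0.21
shift tool axes [-0.0254 -0.2228 -0.0306]
tilt 0.1498 az 33.1 joints [ -1.22   5.29 -32.51  -6.83 -45.27 -70.7 ] along tray x/y 0.1412 0.0501
```

Request:
apply_moves:
  xyz:
    - [-0.003,-0.028,-0.004]
    - [-0.003,-0.028,-0.004]
    - [-0.003,-0.028,-0.004]
    - [-0.003,-0.028,-0.004]
    - [-0.003,-0.026,-0.004]
    - [-0.002,-0.022,-0.003]
    - [-0.002,-0.018,-0.003]
    - [-0.001,-0.013,-0.002]
    - [-0.001,-0.008,-0.001]
    - [0,-0.004,0]
  twist: [0,0,0,0,0,0,0,0,0,0]
  claw: [0,0,0,0,0,0,0,0,0,0]

```text
time_s: 23.2
tcp_pos: [0.4169, -0.3613, 0.1522]
ee_rot: [[0.108, -0.225, 0.968], [0.091, 0.972, 0.216], [-0.99, 0.065, 0.126]]
wrist_force: [-0.2, 0.9, -4.6]
gripper_width: 0.227
```

```bash
python3 -c "
from h import *
s=st([.4273,-.3679,.170],103.56);tilt(s)
"
```

```text
t 23.2 p [ 0.4169 -0.3613  0.1522] yaw 103.04 down 0.9899 F [-0.2  0.9 -4.6] w 0.227 j [-28.  19. -14.  -9. -54. -43.]
disp local [-0.2635 -0.4207] lever ang if held -201.0
twist needed -0.52
shift tool axes [-0.0171 -0.0076  0.0109]
tilt 0.1416 az 40.0 joints [-28.44  19.08 -14.12  -9.35 -54.15 -43.45] along tray x/y 0.1268 0.063
```

Request:
apply_moves:
  xyz:
    - [-0.007,-0.003,0.004]
    - [-0.006,-0.003,0.004]
    - [-0.003,-0.001,0.002]
    - [0,0,0]
  twist: [0,0,0,0]
  claw: [0,0,0,0]

```text
time_s: 23.6
tcp_pos: [0.4276, -0.3665, 0.1703]
ee_rot: [[0.108, -0.227, 0.968], [0.092, 0.972, 0.217], [-0.99, 0.065, 0.126]]
wrist_force: [-0.0, 0.3, -3.3]
gripper_width: 0.225
```

```bash
python3 -c "
from h import *
s=st([.4273,-.3679,.170],103.56);tilt(s)
from station import imaging
for n in ('top','side'):
    p=imaging.capture(n); c=(290,150) if n=='top' else (220,180)
    pickle.dump(p,open(n+'8.pkl','wb'))
    for q in ('pocket','ball_center','light_panel'): print(n,q,[(round(d['p'],2),d['centre']) for d in imaging.regions_of(q,p)[:2]])
    cv2.imwrite(f'pics/{n}8.png',cv2.resize(p['pixels'][c[1]:c[1]+150,c[0]:c[0]+160,::-1],None,fx=4,fy=4,interpolation=cv2.INTER_CUBIC))
"
```

```text
t 23.6 p [ 0.4276 -0.3665  0.1703] yaw 103.14 down 0.9899 F [-0.   0.3 -3.3] w 0.225 j [-28.  19. -11.  -9. -57. -44.]
disp local [-0.2542 -0.4282] lever ang if held -199.7
twist needed -0.42
shift tool axes [ 0.0001 -0.0013 -0.0006]
tilt 0.1421 az 40.3 joints [-28.39  19.02 -11.34  -9.08 -56.98 -43.94] along tray x/y 0.1269 0.0638
top pocket []
top ball_center [(0.34, [200.7, 172.4])]
top light_panel [(0.74, [344.7, 211.2])]
side pocket [(0.65, [286.2, 314.2])]
side ball_center []
side light_panel [(0.79, [343.0, 307.2])]
```

View pics/side8.png

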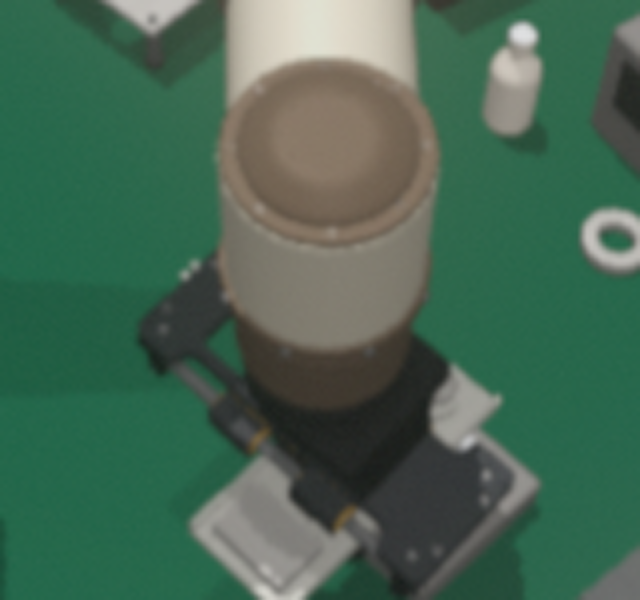

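View pics/top8.png

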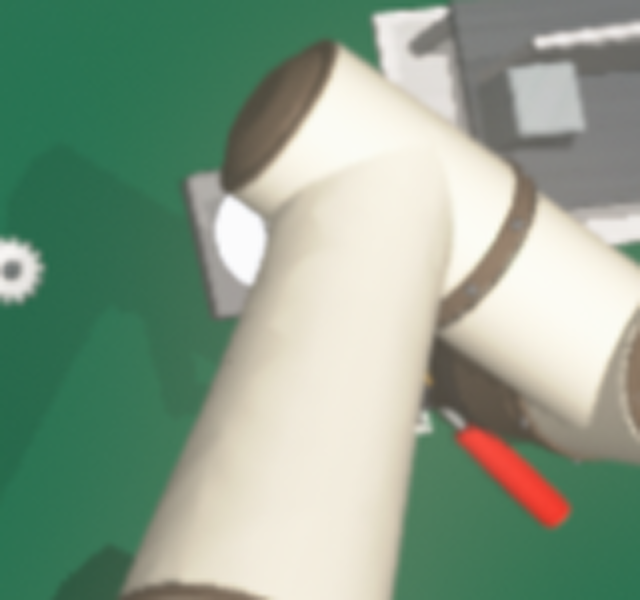

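Run:
```python
from h import *
from station import r
s=r.sense();R=np.array(s['ee_rot']);p=np.array(s['tcp_pos'])
def orth(M):
    u,_,v=np.linalg.svd(M);return u@v
# pose at t=20.4 (3-digit)
Rg=orth(np.array([[0.145,-0.238,0.96],[0.082,0.97,0.228],[-0.986,0.046,0.161]]));pg=np.array([.4023,.068,.0441])
c,si=np.cos(Q[2]),np.sin(Q[2]);Rt=np.array([[c,-si,0],[si,c,0],[0,0,1]])
to=fr(Q,[-.178,0,0])[0]
Rn=R@Rg.T@Rt; tn=p+R@Rg.T@(to-pg)
print("tray z axis",Rn[:,2].round(3),"origin",tn.round(4),"pocket",(tn+Rn@[.1,0,.006]).round(4))
L=np.array([[-60,35,12],[-60,-35,12],[125,-35,12],[125,35,12],[100,0,6],[100,0,17]])/1e3
for nm,RR in (("pred",Rn),("level",Rt)):
    px=proj("side",tn+L@RR.T); print(nm,px.round(1).tolist())
    im=pickle.load(open("side8.pkl","rb"))["pixels"][180:330,220:380,::-1] if 0 else pickle.load(open("side8.pkl","rb"))["pixels"][200:350,240:380,::-1]
    im=cv2.resize(im,None,fx=4,fy=4,interpolation=cv2.INTER_CUBIC)
    q=((px-[240,200]+.5)*4).astype(int)
    cv2.polylines(im,[q[:4]],True,(0,0,255),1); cv2.circle(im,tuple(map(int,q[5])),9,(255,0,0),1)
    cv2.imwrite(f"pics/fit_{nm}.png",im)
```

```text
tray z axis [ 0.04  -0.012  0.999] origin [ 0.4238 -0.3662  0.125 ] pocket [ 0.5214 -0.3438  0.1273]
pred [[267.8, 311.1], [291.4, 333.3], [345.8, 279.8], [322.5, 261.2], [326.8, 278.2], [327.4, 275.7]]
level [[267.6, 312.1], [291.4, 333.8], [345.6, 278.2], [321.9, 260.1], [326.5, 277.1], [326.9, 274.6]]
```

View pics/fit_pred.png

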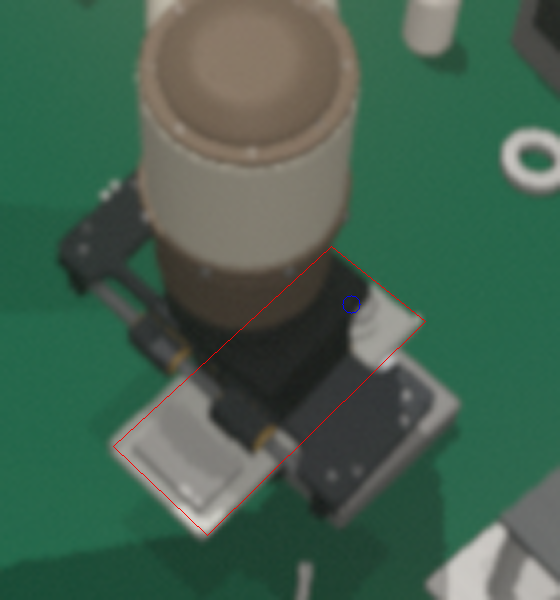

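View pics/fit_level.png

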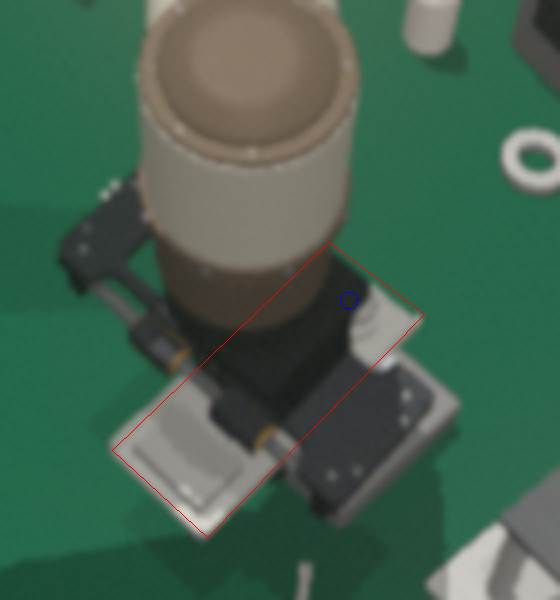

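The predicted tray outline (tilt about 0.04 rad) matches the side view. The front-right corner is at (422,321) and the rear corners at (113,447) and (208,535) in the fit picture. The pocket is about 3 mm from the panel centre in plan and 97 mm above its top. I'll check that it's still before handing in.

Run:
```python
from h import *
from station import r,imaging,job
s=st();p=imaging.capture("side")
p2=imaging.capture("top")
im=p2["pixels"][120:215,150:260,::-1]
cv2.imwrite("pics/top9.png",cv2.resize(im,None,fx=5,fy=5,interpolation=cv2.INTER_CUBIC))
s=st();tilt(s);print(np.array(s["joint_velocities"]).round(2))
print([(round(d['p'],2),d['centre']) for d in imaging.regions_of("lever_grip",p2)[:2]])
```

```text
t 24.0 p [ 0.4265 -0.3664  0.169 ] yaw 103.08 down 0.99 F [ 0.1 -0.  -4.6] w 0.23 j [-28.  19. -11.  -9. -57. -44.]
disp local [-0.2553 -0.4279] lever ang if held -199.8
t 24.1 p [ 0.4266 -0.3665  0.169 ] yaw 103.07 down 0.99 F [-0.1 -0.5 -3.9] w 0.224 j [-28.  19. -11.  -9. -57. -44.]
disp local [-0.2553 -0.428 ] lever ang if held -199.8
tilt 0.1412 az 41.2 joints [-28.45  19.08 -11.43  -9.09 -56.97 -43.93] along tray x/y 0.1252 0.0654
[-0.11  0.02  0.1  -0.02 -0.02  0.01]
[(0.9, [185.7, 172.6]), (0.16, [343.7, 212.1])]
```

View pics/top9.png

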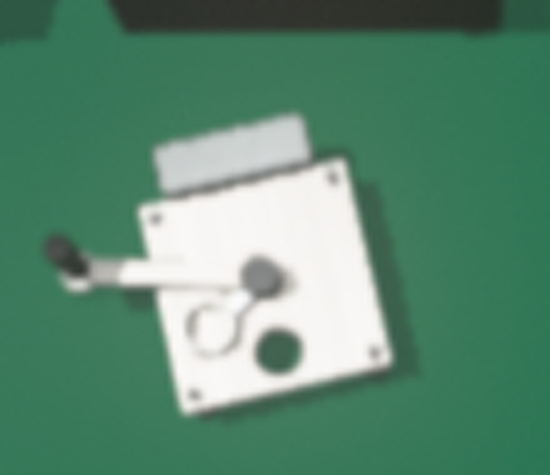

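The lever is home (handle at (58,248), same as at the start), the cup and hole are empty, and the arm is still. Handing in.

```bash
python3 -c "
from station import job
print(job.finish_job())"
```

```text
the job is handed in; nothing more can be done
None
```

I did every step of the task and handed the job in at about 24 s, with the gripper still holding the tray over the light panel. The job reports no verdict.

**What I did:**
- **Lever:** I pulled it to about 59° and eased it back home over about 2 s, still gripped. The ball dropped into the pocket.
- **Tray:** I drew it out about 77 mm along its axis, lifted it and carried it to the panel.

**Last checks:**

| Check | Result |
|---|---|
| Pocket to panel centre, seen from above | about 3 mm |
| Pocket height above the panel | about 97 mm |
| Tray tilt | about 0.04 rad, from how far the gripper turned since the grasp |
| Tray outline in the side view | the predicted outline matched |
| Arm | still |
| Wrist load | about 3.3–4.6 N, against about 3.9 N expected for tray plus ball; too noisy to confirm the ball |
| Lever | home, with the cup and drop hole empty |

**What did not go cleanly or could not be confirmed:**
- **Ball:** I saw it in the pocket just before the lift, but the arm hides it from both cameras in the final pose. The smooth carry makes me expect it is still there.
- **Gripper tilt:** the gripper picked up an unwanted 0.12–0.17 rad lean, mostly while pulling the lever, and I could not fully remove it. I gripped the post across the lean so the tray stayed nearly level.
- **Other things on the bench:** I did not measure them at the end. I saw none of them moved in the pictures I took.

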